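# Change over the radio's and the work light's battery packs

## Robot

A 6-joint arm with a two-finger parallel gripper is mounted at the origin on a cart in front of the work surface, level with it; the furniture and walls round the work are solid. World frame = base frame: x ahead of the robot, y to its left, z up, the work surface at z = 0. Lengths are in m, angles in degrees, forces in N, time in s.
With the tool pointing down it reaches from about 0.4 to 0.825 m from the base axis. Payload 7 kg.
Tool frame: the origin (TCP) lies at the very end of the fingers, on their centre line; the grasp point (between the pads) lies 19 mm behind it; z points along the fingers, y is the line along which they close (so a half turn about z gives the same grasp; the last joint's range is limited). The gripper opens to 88 mm and grips with 3 to 60 N. Pads are 19 mm wide; open, the fingers measure 130 mm over their backs; the gripper's body (78 mm by 193 mm) begins 47 mm behind the grasp point.
Start: joints at [90.017, 20.546, 0.682, 0, -70.136, -16.507], TCP at [0.192, 0.647, 0.196] pointing down, gripper open.
Joint ranges: [-176.03, 176.03], [-82.01, 121.73], [-58.28, 71.71], [-173.87, 95.51], [-174.79, -0.11], [-173.66, 173.66]. Speed limits (degrees/s): [136.94, 136.94, 172.46, 180, 180, 180].

## Interface

Orientations are given as [roll, pitch, yaw] about the fixed x, y, z axes, in that order (R = Rz(yaw) Ry(pitch) Rx(roll)).
In Python, from plant import ctrl, cams, workorder gives the robot as it stands.
- The arm moves only by the tool play_rows, never from a script. Its argument "motion" is a list of rows, each an object of numbers: "x", "y", "z": the shift along the tool's x, y, z normalised to -1 to 1, where 1 is 0.025 m; "rx", "ry", "rz": the turn, a rotation vector about the tool's x, y, z normalised to -1 to 1, where 1 is 4 degrees. A call has 1 to 20 rows; each row shifts and turns the commanded pose from where the row before left it, along the tool's axes as they then stand; what a row does not reach is not made up. A row lasts 1/8 s, in which the tool goes at most 62.5 mm and 10.7 degrees, less where a joint would pass 70% of its speed; a pose out of reach is approached as far as the arm can. A call with a number of a shift or a turn outside -1 to 1 is refused whole. A call with a gripper value outside its range is refused whole. "fingers" is the opening, from -1 (shut) to 1 (fully open), set as the call begins (left out, the last holds). The fingers move at their own pace and stop on an object; the grip force is fixed at half the most. Time passes only in rows, so rows that do not move let the fingers close. It gives the time, the measured TCP pose, the force, the opening and the grip force at its end, in the units of the state.
- ctrl.get_obs(): the state, without advancing time (a new reading comes with each control period).
- cams.snapshot(name): name is "scene" or "top" or "wrist"; returns the picture (384x512x3 uint8, blue, green, red); there is no depth.
- cams.get_calibration(name): a dict with "vertical_fov" (degrees; the focal length in pixels is half the picture's height over the tangent of half this angle, whatever the lens; pixels are square), "cx", "cy" (the principal point, pixels), "k1" (the pictures are not rectified: a ray, as slopes to the right and down, at radius r is drawn at 1 + k1 r^2 times it, then the intrinsics apply), "position" and "rotation" of the camera in the world. Camera axes: x right, y up, looking along -z (the intrinsics and any distortion apply to the point x, -y, -z); pixel columns grow to the right and rows downward; lengths in m; the calibration is good to about 2 mm. A picture is of the moment at which its call begins: read the wrist's pose just before it. get_calibration takes no time and is no camera call; for the wrist camera it gives the pose at the moment of the call.
- workorder.close_job(): hands the job in; it is judged then, once.
The state is a dict: "clock": time; "joint_pos": joint angles; "qvel": joint speeds; "tau": joint torques, N m; "tool_pos": TCP position; "orientation": TCP orientation; "force": force on the tool from outside, world axes, zero at the start; "moment": the same for the moment, N m; "opening": finger opening in m; "gripper_force": force on a finger pad.
Only numpy, scipy, OpenCV 4.12 (cv2) and the standard library are available. Lean on these libraries where they do the work, as an engineer would, in place of code of your own. Each camera call takes 0.05 s, during which the arm holds its last target. There are 200 camera calls.

## Task

The packs in the site radio and the work light are flat and those in the two chargers are full: change them over, so that radio and light get the full pack of their own size and each flat pack goes into the charger of its size. All bays are taken, so use the empty rubber mat to stand a pack on meanwhile; never let a pack tip over, push each one fully home and let go of it.

Things in the scene. Friction and masses are not known exactly. Their poses are not given: they have to be found in the camera images.
- slim_tall: Slim, tall battery pack, the flat one; starts in the radio. Black cap 52 (x) x 68 (y) x 44 mm, grip across its 52 mm side, on a downward stem 32 x 40 x 40 mm, its last 8 mm tapered 2 mm a side. Origin: centre of the stem's flat lower end, z up; the cap reaches from 40 to 84 mm above it. 0.3 kg. Stands upright on its stem; fits its bays either way round.
- slim_short: Slim, low battery pack, fully charged; starts in the slim charger. Black cap 52 (x) x 68 (y) x 30 mm, grip across its 52 mm side, on a downward stem 32 x 40 x 40 mm, its last 8 mm tapered 2 mm a side. Origin: centre of the stem's flat lower end, z up; the cap reaches from 40 to 70 mm above it. 0.22 kg. Stands upright on its stem; fits its bays either way round.
- wide_short: Wide, low battery pack, the flat one; starts in the work light. Black cap 66 (x) x 86 (y) x 34 mm, grip across its 66 mm side, on a downward stem 44 x 56 x 40 mm, its last 8 mm tapered 2 mm a side. Origin: centre of the stem's flat lower end, z up; the cap reaches from 40 to 74 mm above it. 0.38 kg. Stands upright on its stem; fits its bays either way round.
- wide_tall: Wide, tall battery pack, fully charged; starts in the wide charger. Black cap 66 (x) x 86 (y) x 48 mm, grip across its 66 mm side, on a downward stem 44 x 56 x 40 mm, its last 8 mm tapered 2 mm a side. Origin: centre of the stem's flat lower end, z up; the cap reaches from 40 to 88 mm above it. 0.48 kg. Stands upright on its stem; fits its bays either way round.
- radio: Site radio: grey, round slotted speaker and two knobs in front, black bars at the flanks; 100 (x) x 156 (y) x 88 mm, fixed. Origin: centre of its underside, z up, front to its -x. Central in its flat top a bay for one slim pack: 37 (x) x 45 (y) mm, 46 deep, mouth flared 4 mm a side over 8 mm. Rim 88 mm up: a pack fully home rests its cap on it, its origin 48 mm above this one, long side along y.
- slim_charger: Slim charger: the smaller low grey housing, slotted flanks; 102 (x) x 104 (y) x 58 mm, fixed. Origin: centre of its underside, z up, front to its -x. Central in its flat top a bay for one slim pack: 37 (x) x 45 (y) mm, 46 deep, mouth flared 4 mm a side over 8 mm. Rim 58 mm up: a pack fully home rests its cap on it, its origin 18 mm above this one, long side along y.
- work_light: LED work light: pale metal, field of white LEDs in front, black corners, tube stand; 136 (x) x 160 (y) x 80 mm, fixed. Origin: centre of its underside, z up, front to its -x. Central in its flat top a bay for one wide pack: 49 (x) x 61 (y) mm, 46 deep, mouth flared 4 mm a side over 8 mm. Rim 80 mm up: a pack fully home rests its cap on it, its origin 40 mm above this one, long side along y.
- wide_charger: Wide charger: the larger low grey housing, slotted flanks; 118 (x) x 124 (y) x 64 mm, fixed. Origin: centre of its underside, z up, front to its -x. Central in its flat top a bay for one wide pack: 49 (x) x 61 (y) mm, 46 deep, mouth flared 4 mm a side over 8 mm. Rim 64 mm up: a pack fully home rests its cap on it, its origin 24 mm above this one, long side along y.
- mat: Empty black rubber mat, 120 (x) x 130 (y) x 3 mm, fixed: the free spot. Origin: centre of its underside. The housings and the mat share five places, two left and three right of a fixed tool box (x 0.28 to 0.63, y -0.15 to 0.06, 0.19 m high): carry over it. Fixed cabinet 0.20 m high at x over 0.69, y 0.03 to 0.28. Mug 95 mm high at (0.66, 0.045); other things near are under 60 mm.
Mind the look-alikes: they are no part of the job. What is shaped like the slim_tall but blue is not meant.

How it is judged:
By the outcome, as a careful person would: the job done as asked, in the order asked, and still so for the second after the job is handed in, with the robot touching nothing.
It also fails if it takes over 144 s, if anything falls off the work surface, if the arm or the gripper's body presses on something with over 40 N, if the wrist force passes 120 N, or if a joint passes its speed limit or range.

## Working session

There is one attempt and no reset: what is moved stays moved. The work goes in short steps, Python scripts to look and compute and a tool call to move; the robot and the scene stay as the last step left them, time stands still between calls to the robot, and variables do not carry over. Pictures are saved under pics/ and viewed, at most 14 in all, crops included, and the job is handed in when it is done.

Besides the shell and the picture viewer there is one more tool, called as name([rows], argument=value, ...), one row to a line, values as JSON. play_rows: Moves the arm, as the interface text tells. Its arguments: {"type":"object","properties":{"motion":{"type":"array"},"fingers":{"type":"number"}},"required":["motion"]}

```bash
ls; mkdir -p pics
python3 - <<'E'
from plant import ctrl,cams
import cv2,json
o=ctrl.get_obs();print({k:o[k] for k in('clock','tool_pos','orientation','opening')})
for n in('scene','top','wrist'):
    c=cams.get_calibration(n);print(n,c)
    cv2.imwrite(f'pics/{n}0.png',cams.snapshot(n))
E
```

```text
pics
{'clock': 0.0, 'tool_pos': array([0.19147726, 0.64672658, 0.19524373]), 'orientation': array([ 1.79907954e+02, -6.60540389e-03, -1.64958568e+01]), 'opening': 0.08758334437949214}
scene {'vertical_fov': 48.622198534324276, 'cx': 251.8881083378745, 'cy': 189.8471500863108, 'k1': -0.06960771957438529, 'position': array([0.46015853, 0.57411402, 1.23689468]), 'rotation': array([ 2.71563332e+01, -1.60831595e-01, -1.75647386e+02])}
top {'vertical_fov': 51.90232642894331, 'cx': 248.21740016025953, 'cy': 185.05563247349625, 'k1': -0.11369964633479097, 'position': array([ 0.44407641, -0.04426946,  1.37449584]), 'rotation': array([ 2.95570293e+00,  1.18104888e-02, -8.96240558e+01])}
wrist {'vertical_fov': 65.93311920582832, 'cx': 251.37861458035053, 'cy': 189.85501437305214, 'k1': -0.042948357595914845, 'position': array([0.25893332, 0.62755829, 0.38273748]), 'rotation': array([ -15.04718456,   -0.11387797, -106.39946107])}
```

View pics/top0.png

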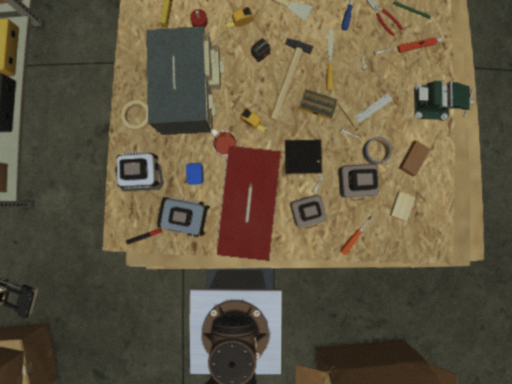

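View pics/scene0.png

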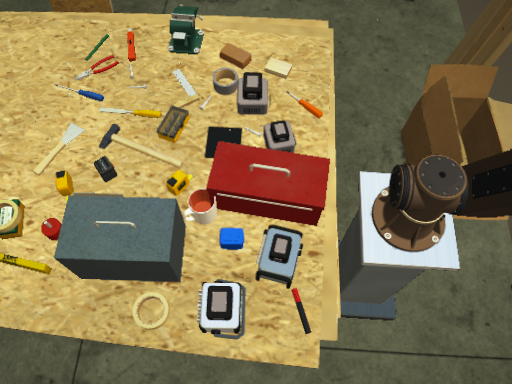

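Run:
```python
import cv2,numpy as np
t=cv2.imread('pics/top0.png')
c=lambda x,y:cv2.resize(t[y:y+64,x:x+76],None,fx=5,fy=4.6875*1.0667,interpolation=cv2.INTER_CUBIC)[:296,:390]
a=np.vstack([np.hstack([cv2.resize(t[y:y+58,x:x+78],None,fx=5,fy=5,interpolation=2) for x,y in r]) for r in [[(105,140),(150,186)],[(272,184),(325,152)]]])
cv2.imwrite('pics/c1.png',a)
```

```text
(no output)
```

View pics/c1.png

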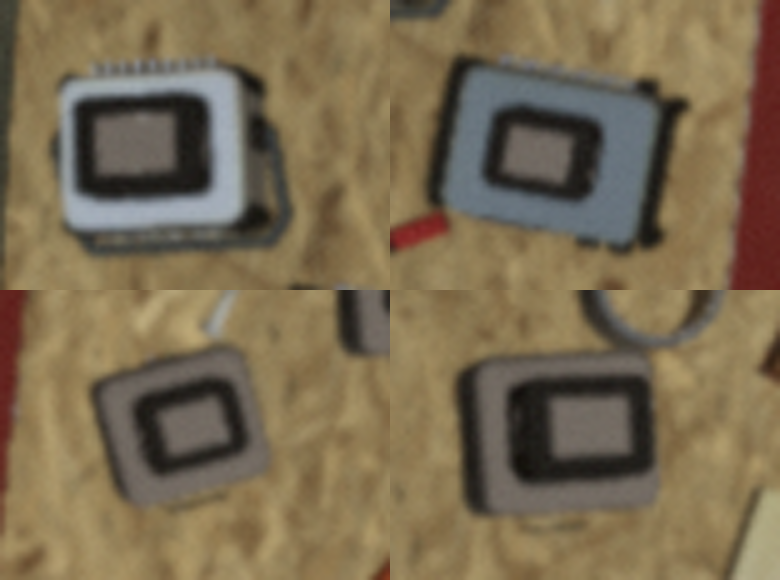

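View pics/wrist0.png

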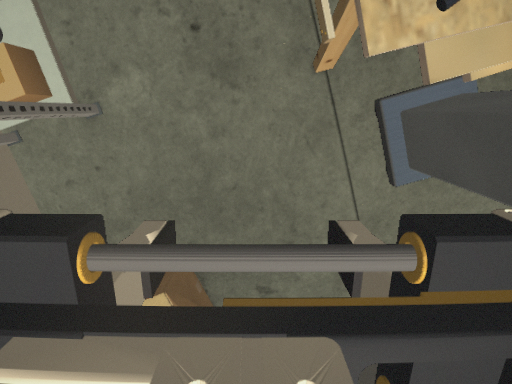

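```bash
cat > h.py <<'E'
import cv2,numpy as np
from scipy.spatial.transform import Rotation as R
def rays(cal,uv):
    f=192/np.tan(np.radians(cal['vertical_fov']/2))
    K=np.array([[f,0,cal['cx']],[0,f,cal['cy']],[0,0,1]])
    p=cv2.undistortPoints(np.float64(uv).reshape(-1,1,2),K,np.array([cal['k1'],0,0,0.]))[:,0]
    d=np.c_[p[:,0],-p[:,1],-np.ones(len(p))]
    return R.from_euler('xyz',cal['rotation'],degrees=True).apply(d)
def onplane(cal,uv,z):
    d=rays(cal,uv);o=np.array(cal['position'])
    return o+d*((z-o[2])/d[:,2])[:,None]
def tri(c1,u1,c2,u2):
    o1,o2=np.array(c1['position']),np.array(c2['position']);d1,d2=rays(c1,[u1])[0],rays(c2,[u2])[0]
    s=np.linalg.lstsq(np.c_[d1,-d2],o2-o1,rcond=None)[0]
    a,b=o1+s[0]*d1,o2+s[1]*d2
    return (a+b)/2,np.linalg.norm(a-b)
def label(im,uv,w=26,up=8,thr=70):
    """grey label inside the dark cap nearest uv -> centroid, corners (px)"""
    x,y=int(uv[0]),int(uv[1]);x0,y0=max(x-w,0),max(y-w,0);c=im[y0:y+w,x0:x+w]
    g=cv2.resize(cv2.cvtColor(c,cv2.COLOR_BGR2GRAY),None,fx=up,fy=up,interpolation=cv2.INTER_CUBIC)
    m=(g>thr).astype(np.uint8)
    n,l,s,ce=cv2.connectedComponentsWithStats(m,connectivity=4)
    k=l[int((uv[1]-y0)*up),int((uv[0]-x0)*up)]
    cn=max(cv2.findContours((l==k).astype(np.uint8),0,2)[0],key=cv2.contourArea)
    M=cv2.moments(cn);o=np.array([x0,y0])
    f=lambda p:(np.array(p)+.5)/up-.5+o
    return f([M['m10']/M['m00'],M['m01']/M['m00']]),f(cn[:,0])
def rect(P):
    """world xy contour -> centre, long, short, yaw of the short side's normal: long side dir - 90"""
    (c,(w,h),a)=cv2.minAreaRect(np.float32(P*1000))
    L=a if w>h else a+90
    yaw=(L-90+90)%180-90
    return np.array(c)/1000,max(w,h),min(w,h),yaw
E
python3 - <<'E'
from h import *
from plant import cams
t,s=cv2.imread('pics/top0.png'),cv2.imread('pics/scene0.png')
ct,cs=cams.get_calibration('top'),cams.get_calibration('scene')
N={'radio':(.132,(257-150+150-0,0),0)}
# top label px from crop: origin + crop/5
T={'radio':(.132,(150+(537-390)/5,186+153/5),(282,246)),'light':(.114,(105+135/5,140+140/5),(219,302)),
 'slimch':(.088,(272+195/5,184+(428-290)/5),(280,133)),'widech':(.112,(325+(590-390)/5,152+(425-290)/5),(252,86))}
for k,(z,a,b) in T.items():
    for n,im,c,uv in(('top',t,ct,a),('scene',s,cs,b)):
        u,cn=label(im,uv);P=onplane(c,cn,z)[:,:2]
        r=rect(P);print(k,n,u.round(1),'cen',onplane(c,[u],z)[0].round(4),'rect',r[0].round(4),np.round(r[1:],1))
        if n=='top':u1=u
    p,e=tri(ct,u1,cs,u);print('   tri',p.round(4),'gap',round(e,4))
m=(t.max(2)<45).astype(np.uint8);m=cv2.morphologyEx(m,2,np.ones((3,3)))
n,l,st,ce=cv2.connectedComponentsWithStats(m)
k=l[157,303];cn=cv2.findContours((l==k).astype(np.uint8),0,2)[0][0][:,0]
r=rect(onplane(ct,cn,.003)[:,:2]);print('mat',st[k],r)
E
```

```text
radio top [179.1 216.4] cen [0.4077 0.1738 0.132 ] rect [0.4076 0.1737] [41.7 31.2 -8.9]
radio scene [280.5 245.4] cen [0.4088 0.1735 0.132 ] rect [0.4089 0.1732] [43.6 32.5 -8.7]
   tri [0.4083 0.1737 0.1325] gap 0.0011
light top [131.6 168.2] cen [0.5612 0.3348 0.114 ] rect [0.5615 0.3351] [52.4 40.3  2.6]
light scene [218.8 301.4] cen [0.5625 0.3348 0.114 ] rect [0.5625 0.3346] [53.8 41.2  3.2]
   tri [0.5619 0.3348 0.114 ] gap 0.0013
slimch top [310.3 210.8] cen [ 0.4276 -0.2468  0.088 ] rect [ 0.4275 -0.2468] [42.2 31.4 15.8]
slimch scene [279.6 128.4] cen [ 0.4279 -0.2474  0.088 ] rect [ 0.4279 -0.2477] [46.5 32.9 16.5]
   tri [ 0.4278 -0.2466  0.089 ] gap 0.0003
widech top [364.6 178.8] cen [ 0.5321 -0.4204  0.112 ] rect [ 0.5321 -0.4207] [52.  38.8  2.7]
widech scene [252.1  81. ] cen [ 0.5321 -0.4215  0.112 ] rect [ 0.532  -0.4219] [53.9 41.6  1.4]
   tri [ 0.5319 -0.4198  0.1139] gap 0.0
mat [ 286  141   35   32 1081] (array([ 0.61658966, -0.23497821]), 120.5353012084961, 109.50537872314453, 0.4276583194732666)
```

The four packs sit in their bays (triangulated heights 132, 114, 89 and 114 mm match). Work light top px (132,168), radio (179,216), slim charger (310,211), wide charger (365,179), mat (303,157). The blue block at (194,173) and the dark loose block at (260,49) are not in any bay, so they are look-alikes. I start by turning the tool.

play_rows([
  {"rz":0.98},
  {"rz":0.98},
  {"rz":0.98},
  {"rz":0.98},
  {"rz":0.98},
  {"rz":0.98},
  {"rz":0.98},
  {"rz":0.98},
  {"rz":0.98},
  {"rz":0.98},
  {"rz":0.98},
  {"rz":0.98},
  {"rz":0.98},
  {"rz":0.98},
  {"rz":0.98},
  {"rz":0.98},
  {"rz":0.98},
  {"rz":0.98},
], fingers=1)

```text
$.motion[0]: bad value
```

```bash
cat > plan.py <<'E'
import sys,numpy as np
from plant import ctrl
from scipy.spatial.transform import Rotation as R
# name: x,y,yaw(tool psi)
P={'light':(.562,.335,-87.1),'radio':(.4083,.1737,-98.8),'slimch':(.4278,-.247,-74.0),'widech':(.532,-.4205,-87.5),'mat':(.6166,-.235,-89)}
def go(x,y,psi):
    """units to travel in tool axes AFTER the turn; rz units for turn"""
    o=ctrl.get_obs();p,e=o['tool_pos'],o['orientation']
    r=R.from_euler('xyz',[e[0],e[1],psi],degrees=True)
    d=r.inv().apply([x-p[0],y-p[1],0])/.025
    print('t %.1f'%o['clock'],'tcp',np.round(p,4),'ori',np.round(e,2),'open %.4f'%o['opening'],'F',np.round(o['force'],1))
    print('turn rz units %.2f'%(-((psi-e[2]+180)%360-180)/4),'then tool x,y,z units',d.round(2))
if __name__=='__main__':
    a=sys.argv[1];go(*(P[a] if a in P else map(float,a.split(','))))
E
python3 plan.py light
```

```text
t 0.1 tcp [0.1915 0.6468 0.1954] ori [ 1.7993e+02 -1.0000e-02 -1.6490e+01] open 0.0876 F [-0.4  0.2 -0.6]
turn rz units 17.65 then tool x,y,z units [ 13.21 -14.17  -0.02]
```

play_rows([
  {"x":0,"y":0,"z":0,"rx":0,"ry":0,"rz":0.98},
  {"x":0,"y":0,"z":0,"rx":0,"ry":0,"rz":0.98},
  {"x":0,"y":0,"z":0,"rx":0,"ry":0,"rz":0.98},
  {"x":0,"y":0,"z":0,"rx":0,"ry":0,"rz":0.98},
  {"x":0,"y":0,"z":0,"rx":0,"ry":0,"rz":0.98},
  {"x":0,"y":0,"z":0,"rx":0,"ry":0,"rz":0.98},
  {"x":0,"y":0,"z":0,"rx":0,"ry":0,"rz":0.98},
  {"x":0,"y":0,"z":0,"rx":0,"ry":0,"rz":0.98},
  {"x":0,"y":0,"z":0,"rx":0,"ry":0,"rz":0.98},
  {"x":0,"y":0,"z":0,"rx":0,"ry":0,"rz":0.98},
  {"x":0,"y":0,"z":0,"rx":0,"ry":0,"rz":0.98},
  {"x":0,"y":0,"z":0,"rx":0,"ry":0,"rz":0.98},
  {"x":0,"y":0,"z":0,"rx":0,"ry":0,"rz":0.98},
  {"x":0,"y":0,"z":0,"rx":0,"ry":0,"rz":0.98},
  {"x":0,"y":0,"z":0,"rx":0,"ry":0,"rz":0.98},
  {"x":0,"y":0,"z":0,"rx":0,"ry":0,"rz":0.98},
  {"x":0,"y":0,"z":0,"rx":0,"ry":0,"rz":0.98},
  {"x":0,"y":0,"z":0,"rx":0,"ry":0,"rz":0.98},
], fingers=1)

```text
clock: 2.4
tool_pos: [0.1916, 0.647, 0.1958]
orientation: [180.0, -0.0, -87.2]
force: [-0.2, -0.2, -0.1]
opening: 0.0876
gripper_force: 0.0
```

```bash
python3 plan.py light
```

```text
t 2.4 tcp [0.1916 0.647  0.1958] ori [ 1.7999e+02 -4.0000e-02 -8.7180e+01] open 0.0876 F [-0.2 -0.2 -0.1]
turn rz units -0.02 then tool x,y,z units [ 1.321e+01 -1.417e+01  1.000e-02]
```

play_rows([
  {"x":0.88,"y":-0.945,"z":0,"rx":0,"ry":0,"rz":0},
  {"x":0.88,"y":-0.945,"z":0,"rx":0,"ry":0,"rz":0},
  {"x":0.88,"y":-0.945,"z":0,"rx":0,"ry":0,"rz":0},
  {"x":0.88,"y":-0.945,"z":0,"rx":0,"ry":0,"rz":0},
  {"x":0.88,"y":-0.945,"z":0,"rx":0,"ry":0,"rz":0},
  {"x":0.88,"y":-0.945,"z":0,"rx":0,"ry":0,"rz":0},
  {"x":0.88,"y":-0.945,"z":0,"rx":0,"ry":0,"rz":0},
  {"x":0.88,"y":-0.945,"z":0,"rx":0,"ry":0,"rz":0},
  {"x":0.88,"y":-0.945,"z":0,"rx":0,"ry":0,"rz":0},
  {"x":0.88,"y":-0.945,"z":0,"rx":0,"ry":0,"rz":0},
  {"x":0.88,"y":-0.945,"z":0,"rx":0,"ry":0,"rz":0},
  {"x":0.88,"y":-0.945,"z":0,"rx":0,"ry":0,"rz":0},
  {"x":0.88,"y":-0.945,"z":0,"rx":0,"ry":0,"rz":0},
  {"x":0.88,"y":-0.945,"z":0,"rx":0,"ry":0,"rz":0},
  {"x":0.88,"y":-0.945,"z":0,"rx":0,"ry":0,"rz":0},
  {"x":0,"y":0,"z":0.8,"rx":0,"ry":0,"rz":0},
  {"x":0,"y":0,"z":0,"rx":0,"ry":0,"rz":0},
], fingers=1)

```text
clock: 4.53
tool_pos: [0.5617, 0.3347, 0.1742]
orientation: [179.8, -0.1, -87.1]
force: [-0.6, 0.4, 0.5]
opening: 0.0877
gripper_force: 0.0
```

```bash
python3 plan.py light
python3 - <<'E'
from plant import cams
import cv2
cv2.imwrite('pics/w1.png',cams.snapshot('wrist'))
E
```

```text
t 4.5 tcp [0.5617 0.3347 0.1742] ori [ 1.7983e+02 -1.2000e-01 -8.7110e+01] open 0.0877 F [-0.6  0.4  0.5]
turn rz units -0.00 then tool x,y,z units [-0.01 -0.01 -0.  ]
```

View pics/w1.png

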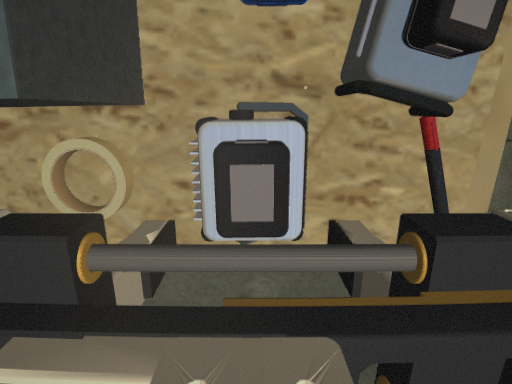

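Run:
```python
from h import *
from plant import cams
im=cv2.imread('pics/w1.png');c=cams.get_calibration('wrist')
u,cn=label(im,(252,193),w=45,up=3);r=rect(onplane(c,cn,.114)[:,:2])
print(u,onplane(c,[u],.114)[0].round(4),r)
```

```text
[251.66426022 192.3683392 ] [0.5622 0.3349 0.114 ] (array([0.56224835, 0.33566556]), 52.334835052490234, 38.34782028198242, 3.8055858612060547)
```

play_rows([
  {"x":0,"y":0,"z":0.88,"rx":0,"ry":0,"rz":0},
  {"x":0,"y":0,"z":0.88,"rx":0,"ry":0,"rz":0},
  {"x":0,"y":0,"z":0.88,"rx":0,"ry":0,"rz":0},
  {"x":0,"y":0,"z":0.88,"rx":0,"ry":0,"rz":0},
  {"x":0,"y":0,"z":0,"rx":0,"ry":0,"rz":0},
], fingers=1)

```text
clock: 5.2
tool_pos: [0.5615, 0.3357, 0.0873]
orientation: [179.9, -0.1, -87.0]
force: [0.2, 0.6, -0.2]
opening: 0.0875
gripper_force: 0.0
```

play_rows([
  {"x":0,"y":0,"z":0,"rx":0,"ry":0,"rz":0},
  {"x":0,"y":0,"z":0,"rx":0,"ry":0,"rz":0},
  {"x":0,"y":0,"z":0,"rx":0,"ry":0,"rz":0},
  {"x":0,"y":0,"z":0,"rx":0,"ry":0,"rz":0},
  {"x":0,"y":0,"z":0,"rx":0,"ry":0,"rz":0},
  {"x":0,"y":0,"z":0,"rx":0,"ry":0,"rz":0},
], fingers=-1)

```text
clock: 5.95
tool_pos: [0.5625, 0.3358, 0.0882]
orientation: [180.0, -0.0, -87.1]
force: [0.6, 0.5, 0.8]
opening: 0.0331
gripper_force: 0.0
```

Run:
```python
from plant import cams,ctrl
import cv2,numpy as np
a=cams.snapshot('wrist');b=cams.snapshot('scene')
b=cv2.resize(b[200:384,120:350],(575,460))
cv2.imwrite('pics/x1.png',np.hstack([cv2.resize(a,(400,300))[:,:], cv2.resize(b,(375,300))]))
o=ctrl.get_obs();print(o['opening'],o['gripper_force'],o['tool_pos'])
```

```text
0.025236430179965415 0.0 [0.56249852 0.33584087 0.08808962]
```

View pics/x1.png

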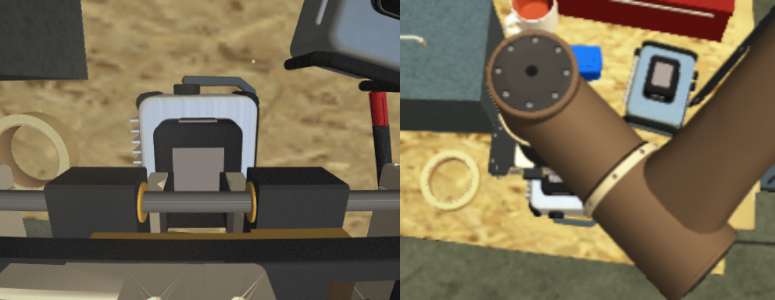

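Run:
```python
from h import *
from plant import cams,ctrl
c=cams.get_calibration('wrist');o=ctrl.get_obs()
print(c['position'],c['rotation'],o['tool_pos'],o['opening'],o['gripper_force'],o['joint_pos'].round(2))
f=192/np.tan(np.radians(c['vertical_fov']/2))
T=R.from_euler('xyz',o['orientation'],degrees=True)
W=R.from_euler('xyz',c['rotation'],degrees=True)
for s in(-.025,0,.025):
  for z in(0,-.02,-.05):
    p=o['tool_pos']+T.apply([0,s/2,z]);q=W.inv().apply(p-c['position']);q=np.array([q[0],-q[1],-q[2]])/-q[2]
    k=1+c['k1']*(q[0]**2+q[1]**2);print(s,z,p.round(3),(q[0]*k*f+c['cx']).round(),(q[1]*k*f+c['cy']).round())
im=cv2.resize(cams.snapshot('wrist')[150:350,100:400],(750,500));cv2.imwrite('pics/x2.png',im)
```

```text
[0.56663243 0.26655256 0.27553235] [-1.50185590e+01 -2.08939710e-02 -1.76955095e+02] [0.56249852 0.33584087 0.08808962] 0.025236430179965415 0.0 [ 47.86  23.4   -9.88  -0.   -56.72 -44.92]
-0.025 0 [0.575 0.336 0.088] 233.0 217.0
-0.025 -0.02 [0.575 0.336 0.108] 231.0 229.0
-0.025 -0.05 [0.575 0.336 0.138] 228.0 251.0
0 0 [0.562 0.336 0.088] 252.0 217.0
0 -0.02 [0.562 0.336 0.108] 252.0 229.0
0 -0.05 [0.563 0.336 0.138] 252.0 251.0
0.025 0 [0.55  0.335 0.088] 271.0 217.0
0.025 -0.02 [0.55  0.335 0.108] 273.0 229.0
0.025 -0.05 [0.55  0.335 0.138] 277.0 251.0
```

View pics/x2.png

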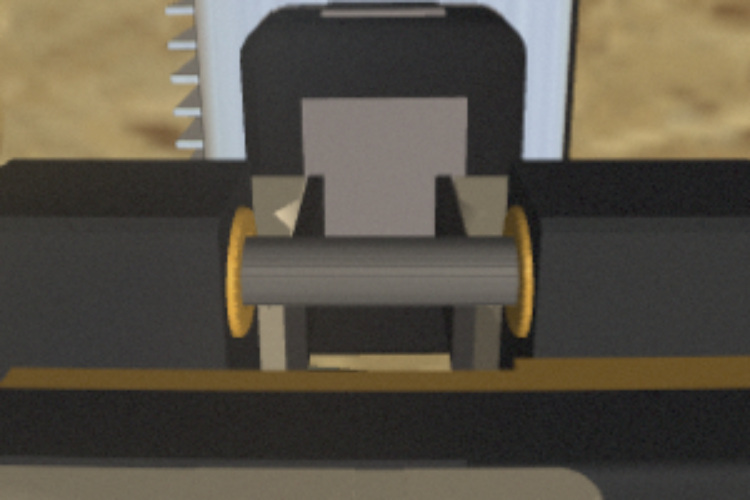

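Fingers closed to 25 mm with no contact above the label. In the wrist view the finger ends (px 230/274, row 221) triangulate to z ≈ 0.118, though the reported TCP z is 0.088. The real finger ends are therefore about 30 mm above the reported TCP. I reopen and go lower, watching the force.

play_rows([
  {"x":0,"y":0,"z":-0.1,"rx":0,"ry":0,"rz":0},
  {"x":0,"y":0,"z":0,"rx":0,"ry":0,"rz":0},
  {"x":0,"y":0,"z":0,"rx":0,"ry":0,"rz":0},
  {"x":0,"y":0,"z":0,"rx":0,"ry":0,"rz":0},
  {"x":0,"y":0,"z":0,"rx":0,"ry":0,"rz":0},
  {"x":0,"y":0,"z":0,"rx":0,"ry":0,"rz":0},
  {"x":0,"y":0,"z":0,"rx":0,"ry":0,"rz":0},
  {"x":0,"y":0,"z":0,"rx":0,"ry":0,"rz":0},
], fingers=1)

```text
clock: 7.1
tool_pos: [0.5625, 0.3359, 0.0906]
orientation: [180.0, -0.0, -87.0]
force: [-0.7, 0.2, -0.5]
opening: 0.087
gripper_force: 0.0
```

play_rows([
  {"x":0,"y":0,"z":0.3,"rx":0,"ry":0,"rz":0},
  {"x":0,"y":0,"z":0.3,"rx":0,"ry":0,"rz":0},
  {"x":0,"y":0,"z":0,"rx":0,"ry":0,"rz":0},
], fingers=1)

```text
clock: 7.48
tool_pos: [0.5619, 0.3354, 0.0744]
orientation: [179.9, -0.1, -87.1]
force: [-0.8, -0.7, -0.2]
opening: 0.0878
gripper_force: 0.0
```

play_rows([
  {"x":0,"y":0,"z":0.25,"rx":0,"ry":0,"rz":0},
  {"x":0,"y":0,"z":0.25,"rx":0,"ry":0,"rz":0},
  {"x":0,"y":0,"z":0.2,"rx":0,"ry":0,"rz":0},
  {"x":0,"y":0,"z":0,"rx":0,"ry":0,"rz":0},
], fingers=1)

```text
clock: 7.98
tool_pos: [0.5622, 0.3356, 0.0575]
orientation: [180.0, -0.0, -87.1]
force: [-0.3, 0.3, -0.1]
opening: 0.0875
gripper_force: 0.0
```

play_rows([
  {"x":0,"y":0,"z":0,"rx":0,"ry":0,"rz":0},
  {"x":0,"y":0,"z":0,"rx":0,"ry":0,"rz":0},
  {"x":0,"y":0,"z":0,"rx":0,"ry":0,"rz":0},
  {"x":0,"y":0,"z":0,"rx":0,"ry":0,"rz":0},
  {"x":0,"y":0,"z":0,"rx":0,"ry":0,"rz":0},
], fingers=-1)

```text
clock: 8.6
tool_pos: [0.5624, 0.3359, 0.0584]
orientation: [180.0, 0.0, -87.0]
force: [-2.9, -0.6, 3.3]
opening: 0.0657
gripper_force: 30.0
```

```bash
python3 plan.py mat
python3 - <<'E'
from plant import cams
import cv2
im=cams.snapshot('wrist');cv2.imwrite('pics/x3.png',cv2.resize(im[90:300,100:400],(600,420)))
E
```

```text
t 8.6 tcp [0.5624 0.3359 0.0584] ori [179.99   0.   -87.05] open 0.0657 F [-2.9 -0.6  3.3]
turn rz units 0.49 then tool x,y,z units [22.87 -1.77 -0.  ]
```

View pics/x3.png

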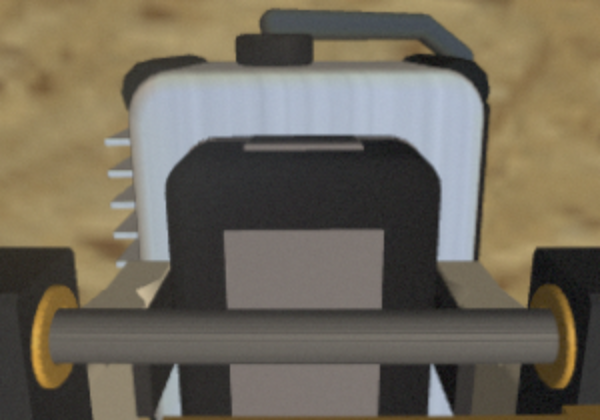

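play_rows([
  {"x":0,"y":0,"z":-0.4,"rx":0,"ry":0,"rz":0},
  {"x":0,"y":0,"z":-1,"rx":0,"ry":0,"rz":0},
  {"x":0,"y":0,"z":-1,"rx":0,"ry":0,"rz":0},
  {"x":0,"y":0,"z":-1,"rx":0,"ry":0,"rz":0},
  {"x":0,"y":0,"z":-1,"rx":0,"ry":0,"rz":0},
  {"x":0,"y":0,"z":-1,"rx":0,"ry":0,"rz":0},
  {"x":0,"y":0,"z":-1,"rx":0,"ry":0,"rz":0},
  {"x":0,"y":0,"z":-1,"rx":0,"ry":0,"rz":0},
  {"x":0,"y":0,"z":-0.5,"rx":0,"ry":0,"rz":0},
])

```text
clock: 9.78
tool_pos: [0.5629, 0.336, 0.2572]
orientation: [-179.9, 0.1, -87.1]
force: [-0.3, 0.2, -3.5]
opening: 0.0658
gripper_force: 30.0
```

play_rows([
  {"x":0.5,"y":0,"z":0,"rx":0,"ry":0,"rz":0},
  {"x":1,"y":-0.05,"z":0,"rx":0,"ry":0,"rz":0},
  {"x":1,"y":-0.05,"z":0,"rx":0,"ry":0,"rz":0},
  {"x":1,"y":-0.05,"z":0,"rx":0,"ry":0,"rz":0},
  {"x":1,"y":-0.05,"z":0,"rx":0,"ry":0,"rz":0},
  {"x":1,"y":-0.05,"z":0,"rx":0,"ry":0,"rz":0},
  {"x":1,"y":-0.05,"z":0,"rx":0,"ry":0,"rz":0},
  {"x":1,"y":-0.05,"z":0,"rx":0,"ry":0,"rz":0},
  {"x":1,"y":-0.05,"z":0,"rx":0,"ry":0,"rz":0},
  {"x":1,"y":-0.05,"z":0,"rx":0,"ry":0,"rz":0},
  {"x":1,"y":-0.05,"z":0,"rx":0,"ry":0,"rz":0},
  {"x":1,"y":-0.05,"z":0,"rx":0,"ry":0,"rz":0},
  {"x":1,"y":-0.05,"z":0,"rx":0,"ry":0,"rz":0},
  {"x":1,"y":-0.05,"z":0,"rx":0,"ry":0,"rz":0},
  {"x":1,"y":-0.05,"z":0,"rx":0,"ry":0,"rz":0},
  {"x":1,"y":-0.05,"z":0,"rx":0,"ry":0,"rz":0},
  {"x":1,"y":-0.05,"z":0,"rx":0,"ry":0,"rz":0},
  {"x":1,"y":-0.05,"z":0,"rx":0,"ry":0,"rz":0},
  {"x":1,"y":-0.05,"z":0,"rx":0,"ry":0,"rz":0},
  {"x":1,"y":-0.05,"z":0,"rx":0,"ry":0,"rz":0},
])

```text
clock: 12.28
tool_pos: [0.6111, -0.1514, 0.2557]
orientation: [-180.0, 0.0, -87.1]
force: [1.2, -0.2, -3.0]
opening: 0.0658
gripper_force: 30.0
```

play_rows([
  {"x":1,"y":0,"z":0,"rx":0,"ry":0,"rz":0},
  {"x":1,"y":0,"z":0,"rx":0,"ry":0,"rz":0},
  {"x":1,"y":0,"z":0,"rx":0,"ry":0,"rz":0},
  {"x":0.4,"y":0,"z":0.3,"rx":0,"ry":0,"rz":0},
  {"x":0,"y":0,"z":0,"rx":0,"ry":0,"rz":0},
])

```text
clock: 12.9
tool_pos: [0.6148, -0.2353, 0.2469]
orientation: [179.9, 0.0, -87.1]
force: [-0.6, 1.0, -2.7]
opening: 0.0659
gripper_force: 30.0
```

```bash
python3 plan.py mat
python3 - <<'E'
from plant import cams
import cv2
cv2.imwrite('pics/t2.png',cv2.resize(cams.snapshot('top')[110:250,90:400],(775,350)))
E
```

```text
t 12.9 tcp [ 0.6148 -0.2353  0.2469] ori [ 1.7989e+02  4.0000e-02 -8.7130e+01] open 0.0659 F [-0.6  1.  -2.7]
turn rz units 0.47 then tool x,y,z units [-0.01 -0.07 -0.  ]
```

play_rows([
  {"x":0,"y":0,"z":0.9,"rx":0,"ry":0,"rz":0},
  {"x":0,"y":0,"z":1,"rx":0,"ry":0,"rz":0},
  {"x":0,"y":0,"z":1,"rx":0,"ry":0,"rz":0},
  {"x":0,"y":0,"z":1,"rx":0,"ry":0,"rz":0},
  {"x":0,"y":0,"z":1,"rx":0,"ry":0,"rz":0},
  {"x":0,"y":0,"z":1,"rx":0,"ry":0,"rz":0},
  {"x":0,"y":0,"z":1,"rx":0,"ry":0,"rz":0},
  {"x":0,"y":0,"z":1,"rx":0,"ry":0,"rz":0},
  {"x":0,"y":0,"z":0.6,"rx":0,"ry":0,"rz":0},
  {"x":0,"y":0,"z":0.2,"rx":0,"ry":0,"rz":0},
  {"x":0,"y":0,"z":0,"rx":0,"ry":0,"rz":0},
])

```text
clock: 14.32
tool_pos: [0.6161, -0.2345, 0.0311]
orientation: [-180.0, -0.0, -87.0]
force: [0.2, -0.5, -3.0]
opening: 0.0658
gripper_force: 30.0
```

play_rows([
  {"x":0,"y":0,"z":0.1,"rx":0,"ry":0,"rz":0},
  {"x":0,"y":0,"z":0.1,"rx":0,"ry":0,"rz":0},
  {"x":0,"y":0,"z":0,"rx":0,"ry":0,"rz":0},
])

```text
clock: 14.7
tool_pos: [0.6156, -0.2347, 0.0257]
orientation: [-180.0, 0.0, -87.1]
force: [0.4, -0.7, -3.1]
opening: 0.0657
gripper_force: 30.0
```

play_rows([
  {"x":0,"y":0,"z":0.1,"rx":0,"ry":0,"rz":0},
  {"x":0,"y":0,"z":0.05,"rx":0,"ry":0,"rz":0},
  {"x":0,"y":0,"z":0,"rx":0,"ry":0,"rz":0},
])

```text
clock: 15.08
tool_pos: [0.6156, -0.2346, 0.0217]
orientation: [180.0, 0.0, -87.1]
force: [0.1, -0.3, -3.0]
opening: 0.0658
gripper_force: 30.0
```

play_rows([
  {"x":0,"y":0,"z":0.06,"rx":0,"ry":0,"rz":0},
  {"x":0,"y":0,"z":0,"rx":0,"ry":0,"rz":0},
])

```text
clock: 15.32
tool_pos: [0.6158, -0.2347, 0.0214]
orientation: [-180.0, -0.0, -87.0]
force: [-2.5, 1.7, 5.2]
opening: 0.0657
gripper_force: 30.0
```

play_rows([
  {"x":0,"y":0,"z":0,"rx":0,"ry":0,"rz":0},
  {"x":0,"y":0,"z":0,"rx":0,"ry":0,"rz":0},
  {"x":0,"y":0,"z":0,"rx":0,"ry":0,"rz":0},
  {"x":0,"y":0,"z":-1,"rx":0,"ry":0,"rz":0},
  {"x":0,"y":0,"z":-1,"rx":0,"ry":0,"rz":0},
  {"x":0,"y":0,"z":-1,"rx":0,"ry":0,"rz":0},
  {"x":0,"y":0,"z":-1,"rx":0,"ry":0,"rz":0},
  {"x":0,"y":0,"z":-1,"rx":0,"ry":0,"rz":0},
  {"x":0,"y":0,"z":0,"rx":0,"ry":0,"rz":0},
], fingers=1)

```text
clock: 16.45
tool_pos: [0.6171, -0.235, 0.1479]
orientation: [-179.8, -0.1, -87.0]
force: [0.3, -0.2, 0.6]
opening: 0.0879
gripper_force: 0.0
```

```bash
python3 plan.py widech
```

```text
t 16.4 tcp [ 0.6171 -0.235   0.1479] ori [-1.7976e+02 -6.0000e-02 -8.7040e+01] open 0.0879 F [ 0.3 -0.2  0.6]
turn rz units 0.12 then tool x,y,z units [ 7.26  3.73 -0.01]
```

play_rows([
  {"x":0.9,"y":0.46,"z":0,"rx":0,"ry":0,"rz":0},
  {"x":0.9,"y":0.46,"z":0,"rx":0,"ry":0,"rz":0},
  {"x":0.9,"y":0.46,"z":0,"rx":0,"ry":0,"rz":0},
  {"x":0.9,"y":0.46,"z":0,"rx":0,"ry":0,"rz":0},
  {"x":0.9,"y":0.46,"z":0,"rx":0,"ry":0,"rz":0},
  {"x":0.9,"y":0.46,"z":0,"rx":0,"ry":0,"rz":0},
  {"x":0.9,"y":0.46,"z":0,"rx":0,"ry":0,"rz":0},
  {"x":0.9,"y":0.46,"z":0,"rx":0,"ry":0,"rz":0},
  {"x":0,"y":0,"z":0,"rx":0,"ry":0,"rz":0},
])

```text
clock: 17.58
tool_pos: [0.5319, -0.4202, 0.1442]
orientation: [179.9, 0.0, -87.2]
force: [-0.1, -1.0, 0.2]
opening: 0.0876
gripper_force: 0.0
```

```bash
cat > wl.py <<'E'
import sys
from h import *
from plant import cams,ctrl
x,y,z=map(float,sys.argv[1:4])
c=cams.get_calibration('wrist');im=cams.snapshot('wrist');cv2.imwrite('pics/wl.png',im)
f=192/np.tan(np.radians(c['vertical_fov']/2));W=R.from_euler('xyz',c['rotation'],degrees=True)
q=W.inv().apply(np.array([x,y,z])-c['position']);uv=(-q[0]/q[2]*f+c['cx'],q[1]/q[2]*f+c['cy'])
u,cn=label(im,uv,w=50,up=3);r=rect(onplane(c,cn,z)[:,:2])
print('px',u.round(),'cen',onplane(c,[u],z)[0].round(4),'rect',r[0].round(4),np.round(r[1:],1))
E
python3 plan.py widech; python3 wl.py .532 -.4205 .112
```

```text
t 17.6 tcp [ 0.5319 -0.4202  0.1442] ori [ 1.7992e+02  4.0000e-02 -8.7170e+01] open 0.0876 F [-0.1 -1.   0.2]
turn rz units 0.08 then tool x,y,z units [ 0.01 -0.01 -0.  ]
px [252. 201.] cen [ 0.532  -0.4221  0.112 ] rect [ 0.532  -0.4211] [51.8 38.   2.6]
```

play_rows([
  {"x":0,"y":0,"z":1,"rx":0,"ry":0,"rz":0},
  {"x":0,"y":0,"z":1,"rx":0,"ry":0,"rz":0},
  {"x":0,"y":0,"z":0.8,"rx":0,"ry":0,"rz":0},
  {"x":0,"y":0,"z":0.5,"rx":0,"ry":0,"rz":0},
  {"x":0,"y":0,"z":0.3,"rx":0,"ry":0,"rz":0},
  {"x":0,"y":0,"z":0,"rx":0,"ry":0,"rz":0},
])

```text
clock: 18.38
tool_pos: [0.5331, -0.4189, 0.0552]
orientation: [180.0, 0.0, -87.0]
force: [0.6, 0.3, -0.2]
opening: 0.0874
gripper_force: 0.0
```

play_rows([
  {"x":0,"y":0,"z":0,"rx":0,"ry":0,"rz":0},
  {"x":0,"y":0,"z":0,"rx":0,"ry":0,"rz":0},
  {"x":0,"y":0,"z":0,"rx":0,"ry":0,"rz":0},
  {"x":0,"y":0,"z":0,"rx":0,"ry":0,"rz":0},
  {"x":0,"y":0,"z":0,"rx":0,"ry":0,"rz":0},
], fingers=-1)

```text
clock: 19.0
tool_pos: [0.5327, -0.4193, 0.056]
orientation: [180.0, -0.0, -87.1]
force: [-2.9, 0.6, 5.5]
opening: 0.0657
gripper_force: 30.0
```

```bash
python3 plan.py light
```

```text
t 19.0 tcp [ 0.5327 -0.4193  0.056 ] ori [ 1.7998e+02 -1.0000e-02 -8.7050e+01] open 0.0657 F [-2.9  0.6  5.5]
turn rz units 0.01 then tool x,y,z units [-3.007e+01 -2.700e+00 -1.000e-02]
```

play_rows([
  {"x":0,"y":0,"z":-0.5,"rx":0,"ry":0,"rz":0},
  {"x":0,"y":0,"z":-1,"rx":0,"ry":0,"rz":0},
  {"x":0,"y":0,"z":-1,"rx":0,"ry":0,"rz":0},
  {"x":0,"y":0,"z":-1,"rx":0,"ry":0,"rz":0},
  {"x":0,"y":0,"z":-1,"rx":0,"ry":0,"rz":0},
  {"x":0,"y":0,"z":-1,"rx":0,"ry":0,"rz":0},
  {"x":0,"y":0,"z":-1,"rx":0,"ry":0,"rz":0},
  {"x":0,"y":0,"z":-1,"rx":0,"ry":0,"rz":0},
  {"x":-0.4,"y":0,"z":-1,"rx":0,"ry":0,"rz":0},
  {"x":-1,"y":-0.1,"z":0,"rx":0,"ry":0,"rz":0},
  {"x":-1,"y":-0.1,"z":0,"rx":0,"ry":0,"rz":0},
  {"x":-1,"y":-0.1,"z":0,"rx":0,"ry":0,"rz":0},
  {"x":-1,"y":-0.1,"z":0,"rx":0,"ry":0,"rz":0},
  {"x":-1,"y":-0.1,"z":0,"rx":0,"ry":0,"rz":0},
  {"x":-1,"y":-0.1,"z":0,"rx":0,"ry":0,"rz":0},
  {"x":-1,"y":-0.1,"z":0,"rx":0,"ry":0,"rz":0},
  {"x":-1,"y":-0.1,"z":0,"rx":0,"ry":0,"rz":0},
])

```text
clock: 21.12
tool_pos: [0.5421, -0.2071, 0.2679]
orientation: [-180.0, 0.0, -87.1]
force: [0.5, 0.4, -4.3]
opening: 0.0657
gripper_force: 30.0
```

play_rows([
  {"x":-1,"y":-0.1,"z":0,"rx":0,"ry":0,"rz":0},
  {"x":-1,"y":-0.1,"z":0,"rx":0,"ry":0,"rz":0},
  {"x":-1,"y":-0.1,"z":0,"rx":0,"ry":0,"rz":0},
  {"x":-1,"y":-0.1,"z":0,"rx":0,"ry":0,"rz":0},
  {"x":-1,"y":-0.1,"z":0,"rx":0,"ry":0,"rz":0},
  {"x":-1,"y":-0.1,"z":0,"rx":0,"ry":0,"rz":0},
  {"x":-1,"y":-0.1,"z":0,"rx":0,"ry":0,"rz":0},
  {"x":-1,"y":-0.1,"z":0,"rx":0,"ry":0,"rz":0},
  {"x":-1,"y":-0.1,"z":0,"rx":0,"ry":0,"rz":0},
  {"x":-1,"y":-0.1,"z":0,"rx":0,"ry":0,"rz":0},
  {"x":-1,"y":-0.1,"z":0,"rx":0,"ry":0,"rz":0},
  {"x":-1,"y":-0.1,"z":0,"rx":0,"ry":0,"rz":0},
  {"x":-1,"y":-0.1,"z":0,"rx":0,"ry":0,"rz":0},
  {"x":-1,"y":-0.1,"z":0,"rx":0,"ry":0,"rz":0},
  {"x":-1,"y":-0.1,"z":0,"rx":0,"ry":0,"rz":0},
  {"x":-1,"y":-0.1,"z":0,"rx":0,"ry":0,"rz":0},
  {"x":-1,"y":-0.1,"z":0,"rx":0,"ry":0,"rz":0},
  {"x":-1,"y":-0.1,"z":0,"rx":0,"ry":0,"rz":0},
  {"x":-1,"y":-0.1,"z":0,"rx":0,"ry":0,"rz":0},
  {"x":-1,"y":-0.1,"z":0,"rx":0,"ry":0,"rz":0},
])

```text
clock: 23.62
tool_pos: [0.5665, 0.2953, 0.2678]
orientation: [180.0, -0.0, -87.0]
force: [0.8, 0.3, -4.1]
opening: 0.0655
gripper_force: 30.0
```

play_rows([
  {"x":-1,"y":0,"z":0,"rx":0,"ry":0,"rz":0},
  {"x":-0.7,"y":0,"z":0,"rx":0,"ry":0,"rz":0},
  {"x":0,"y":0,"z":0,"rx":0,"ry":0,"rz":0},
  {"x":0,"y":0,"z":0,"rx":0,"ry":0,"rz":0},
])

```text
clock: 24.12
tool_pos: [0.5642, 0.3358, 0.2679]
orientation: [180.0, -0.0, -87.0]
force: [0.6, -0.1, -4.1]
opening: 0.0657
gripper_force: 30.0
```

```bash
python3 plan.py .5627,.3365,-87
```

```text
t 24.1 tcp [0.5642 0.3358 0.2679] ori [ 1.7999e+02 -2.0000e-02 -8.7050e+01] open 0.0657 F [ 0.6 -0.1 -4.1]
turn rz units -0.01 then tool x,y,z units [-0.03  0.06  0.  ]
```

play_rows([
  {"x":-0.03,"y":0.06,"z":1,"rx":0,"ry":0,"rz":0},
  {"x":0,"y":0,"z":1,"rx":0,"ry":0,"rz":0},
  {"x":0,"y":0,"z":1,"rx":0,"ry":0,"rz":0},
  {"x":0,"y":0,"z":1,"rx":0,"ry":0,"rz":0},
  {"x":0,"y":0,"z":1,"rx":0,"ry":0,"rz":0},
  {"x":0,"y":0,"z":0.7,"rx":0,"ry":0,"rz":0},
  {"x":0,"y":0,"z":0.3,"rx":0,"ry":0,"rz":0},
  {"x":0,"y":0,"z":0.2,"rx":0,"ry":0,"rz":0},
  {"x":0,"y":0,"z":0.2,"rx":0,"ry":0,"rz":0},
  {"x":0,"y":0,"z":0.2,"rx":0,"ry":0,"rz":0},
  {"x":0,"y":0,"z":0,"rx":0,"ry":0,"rz":0},
])

```text
clock: 25.5
tool_pos: [0.5625, 0.3366, 0.1027]
orientation: [180.0, -0.0, -87.0]
force: [0.8, 0.4, -4.8]
opening: 0.066
gripper_force: 30.0
```

play_rows([
  {"x":0,"y":0,"z":0.3,"rx":0,"ry":0,"rz":0},
  {"x":0,"y":0,"z":0.3,"rx":0,"ry":0,"rz":0},
  {"x":0,"y":0,"z":0.3,"rx":0,"ry":0,"rz":0},
  {"x":0,"y":0,"z":0.1,"rx":0,"ry":0,"rz":0},
  {"x":0,"y":0,"z":0,"rx":0,"ry":0,"rz":0},
])

```text
clock: 26.12
tool_pos: [0.5627, 0.3366, 0.0776]
orientation: [180.0, -0.0, -87.0]
force: [0.5, 0.0, -4.6]
opening: 0.0659
gripper_force: 30.0
```

play_rows([
  {"x":0,"y":0,"z":0.1,"rx":0,"ry":0,"rz":0},
  {"x":0,"y":0,"z":0.1,"rx":0,"ry":0,"rz":0},
  {"x":0,"y":0,"z":0,"rx":0,"ry":0,"rz":0},
])

```text
clock: 26.5
tool_pos: [0.5626, 0.3366, 0.0727]
orientation: [180.0, -0.0, -87.0]
force: [0.0, -0.3, -4.5]
opening: 0.066
gripper_force: 30.0
```

play_rows([
  {"x":0,"y":0,"z":0.1,"rx":0,"ry":0,"rz":0},
  {"x":0,"y":0,"z":0.05,"rx":0,"ry":0,"rz":0},
  {"x":0,"y":0,"z":0,"rx":0,"ry":0,"rz":0},
])

```text
clock: 26.88
tool_pos: [0.563, 0.3368, 0.072]
orientation: [-179.9, 0.0, -87.0]
force: [-7.0, -2.6, 13.7]
opening: 0.0659
gripper_force: 30.0
```

play_rows([
  {"x":0,"y":0,"z":0,"rx":0,"ry":0,"rz":0},
  {"x":0,"y":0,"z":0,"rx":0,"ry":0,"rz":0},
  {"x":0,"y":0,"z":0,"rx":0,"ry":0,"rz":0},
  {"x":0,"y":0,"z":-0.8,"rx":0,"ry":0,"rz":0},
  {"x":0,"y":0,"z":-1,"rx":0,"ry":0,"rz":0},
  {"x":0,"y":0,"z":-1,"rx":0,"ry":0,"rz":0},
  {"x":0,"y":0,"z":-1,"rx":0,"ry":0,"rz":0},
  {"x":0,"y":0,"z":-1,"rx":0,"ry":0,"rz":0},
  {"x":0,"y":0,"z":-1,"rx":0,"ry":0,"rz":0},
], fingers=1)

```text
clock: 28.0
tool_pos: [0.5628, 0.3366, 0.2148]
orientation: [180.0, -0.0, -87.1]
force: [0.6, -0.1, 0.4]
opening: 0.0876
gripper_force: 0.0
```

```bash
python3 plan.py .6158,-.2347,-87; python3 wl.py .562 .335 .128
```

```text
t 28.0 tcp [0.5628 0.3366 0.2148] ori [ 1.7999e+02 -1.0000e-02 -8.7050e+01] open 0.0876 F [ 0.6 -0.1  0.4]
turn rz units -0.01 then tool x,y,z units [22.93 -0.92  0.  ]
px [251. 183.] cen [0.5634 0.3342 0.128 ] rect [0.5633 0.335 ] [52.4 38.3  3. ]
```

play_rows([
  {"x":1,"y":-0.05,"z":0,"rx":0,"ry":0,"rz":0},
  {"x":1,"y":-0.05,"z":0,"rx":0,"ry":0,"rz":0},
  {"x":1,"y":-0.05,"z":0,"rx":0,"ry":0,"rz":0},
  {"x":1,"y":-0.05,"z":0,"rx":0,"ry":0,"rz":0},
  {"x":1,"y":-0.05,"z":0,"rx":0,"ry":0,"rz":0},
  {"x":1,"y":-0.05,"z":0,"rx":0,"ry":0,"rz":0},
  {"x":1,"y":-0.05,"z":0,"rx":0,"ry":0,"rz":0},
  {"x":1,"y":-0.05,"z":0,"rx":0,"ry":0,"rz":0},
  {"x":1,"y":-0.05,"z":0,"rx":0,"ry":0,"rz":0},
  {"x":1,"y":-0.05,"z":0,"rx":0,"ry":0,"rz":0},
  {"x":1,"y":-0.05,"z":0,"rx":0,"ry":0,"rz":0},
  {"x":1,"y":-0.05,"z":0,"rx":0,"ry":0,"rz":0},
  {"x":1,"y":-0.05,"z":0,"rx":0,"ry":0,"rz":0},
  {"x":1,"y":-0.05,"z":0,"rx":0,"ry":0,"rz":0},
  {"x":1,"y":-0.05,"z":0,"rx":0,"ry":0,"rz":0},
  {"x":1,"y":-0.05,"z":0,"rx":0,"ry":0,"rz":0},
  {"x":1,"y":-0.05,"z":0,"rx":0,"ry":0,"rz":0},
  {"x":1,"y":-0.05,"z":0,"rx":0,"ry":0,"rz":0},
  {"x":1,"y":0,"z":0,"rx":0,"ry":0,"rz":0},
  {"x":1,"y":0,"z":0,"rx":0,"ry":0,"rz":0},
])

```text
clock: 30.55
tool_pos: [0.6106, -0.1633, 0.2141]
orientation: [180.0, -0.0, -87.1]
force: [-1.0, 0.4, 0.1]
opening: 0.0875
gripper_force: 0.0
```

play_rows([
  {"x":1,"y":0,"z":0,"rx":0,"ry":0,"rz":0},
  {"x":1,"y":0,"z":0,"rx":0,"ry":0,"rz":0},
  {"x":0.93,"y":0,"z":0,"rx":0,"ry":0,"rz":0},
  {"x":0,"y":0,"z":0.5,"rx":0,"ry":0,"rz":0},
  {"x":0,"y":0,"z":1,"rx":0,"ry":0,"rz":0},
  {"x":0,"y":0,"z":1,"rx":0,"ry":0,"rz":0},
  {"x":0,"y":0,"z":0.5,"rx":0,"ry":0,"rz":0},
  {"x":0,"y":0,"z":0,"rx":0,"ry":0,"rz":0},
])

```text
clock: 31.55
tool_pos: [0.6141, -0.2344, 0.1382]
orientation: [179.9, 0.0, -87.0]
force: [1.2, -0.4, -0.1]
opening: 0.0876
gripper_force: 0.0
```

```bash
python3 plan.py .6158,-.2347,-87; python3 wl.py .616 -.2347 .077
```

```text
t 31.6 tcp [ 0.6141 -0.2344  0.1382] ori [ 1.7989e+02  2.0000e-02 -8.7030e+01] open 0.0876 F [ 1.2 -0.4 -0.1]
turn rz units -0.01 then tool x,y,z units [ 0.01 -0.07 -0.  ]
px [249. 190.] cen [ 0.6161 -0.2368  0.077 ] rect [ 0.6161 -0.2358] [52.1 38.2  3.5]
```

play_rows([
  {"x":0,"y":-0.07,"z":0.8,"rx":0,"ry":0,"rz":0},
  {"x":0,"y":0,"z":1,"rx":0,"ry":0,"rz":0},
  {"x":0,"y":0,"z":1,"rx":0,"ry":0,"rz":0},
  {"x":0,"y":0,"z":1,"rx":0,"ry":0,"rz":0},
  {"x":0,"y":0,"z":0.6,"rx":0,"ry":0,"rz":0},
  {"x":0,"y":0,"z":0.2,"rx":0,"ry":0,"rz":0},
  {"x":0,"y":0,"z":0,"rx":0,"ry":0,"rz":0},
])

```text
clock: 32.48
tool_pos: [0.6169, -0.2347, 0.0248]
orientation: [-180.0, -0.0, -87.0]
force: [0.4, -0.5, 0.1]
opening: 0.0875
gripper_force: 0.0
```

play_rows([
  {"x":0,"y":0,"z":0,"rx":0,"ry":0,"rz":0},
  {"x":0,"y":0,"z":0,"rx":0,"ry":0,"rz":0},
  {"x":0,"y":0,"z":0,"rx":0,"ry":0,"rz":0},
  {"x":0,"y":0,"z":0,"rx":0,"ry":0,"rz":0},
  {"x":0,"y":0,"z":0,"rx":0,"ry":0,"rz":0},
], fingers=-1)

```text
clock: 33.1
tool_pos: [0.6165, -0.2347, 0.0247]
orientation: [-180.0, -0.0, -87.0]
force: [-1.7, 0.7, 5.9]
opening: 0.0654
gripper_force: 30.0
```

```bash
python3 plan.py .5327,-.4195,-87
```

```text
t 33.1 tcp [ 0.6165 -0.2347  0.0247] ori [-1.7999e+02 -1.0000e-02 -8.7040e+01] open 0.0654 F [-1.7  0.7  5.9]
turn rz units -0.01 then tool x,y,z units [7.21 3.73 0.  ]
```

play_rows([
  {"x":0,"y":0,"z":-0.5,"rx":0,"ry":0,"rz":0},
  {"x":0,"y":0,"z":-1,"rx":0,"ry":0,"rz":0},
  {"x":0,"y":0,"z":-1,"rx":0,"ry":0,"rz":0},
  {"x":0,"y":0,"z":-1,"rx":0,"ry":0,"rz":0},
  {"x":0,"y":0,"z":-1,"rx":0,"ry":0,"rz":0},
  {"x":0.9,"y":0.465,"z":0,"rx":0,"ry":0,"rz":0},
  {"x":0.9,"y":0.465,"z":0,"rx":0,"ry":0,"rz":0},
  {"x":0.9,"y":0.465,"z":0,"rx":0,"ry":0,"rz":0},
  {"x":0.9,"y":0.465,"z":0,"rx":0,"ry":0,"rz":0},
  {"x":0.9,"y":0.465,"z":0,"rx":0,"ry":0,"rz":0},
  {"x":0.9,"y":0.465,"z":0,"rx":0,"ry":0,"rz":0},
  {"x":0.9,"y":0.465,"z":0,"rx":0,"ry":0,"rz":0},
  {"x":0.9,"y":0.465,"z":0,"rx":0,"ry":0,"rz":0},
  {"x":0,"y":0,"z":0,"rx":0,"ry":0,"rz":0},
  {"x":0,"y":0,"z":0,"rx":0,"ry":0,"rz":0},
])

```text
clock: 34.98
tool_pos: [0.5327, -0.4189, 0.1365]
orientation: [180.0, 0.0, -87.1]
force: [0.5, -0.2, -3.5]
opening: 0.0662
gripper_force: 30.0
```

```bash
python3 plan.py .5326,-.4198,-87.1
```

```text
t 35.0 tcp [ 0.5327 -0.4189  0.1365] ori [ 1.7999e+02  3.0000e-02 -8.7080e+01] open 0.0662 F [ 0.5 -0.2 -3.5]
turn rz units 0.01 then tool x,y,z units [ 0.04  0.01 -0.  ]
```

play_rows([
  {"x":0.04,"y":0,"z":1,"rx":0,"ry":0,"rz":0},
  {"x":0,"y":0,"z":0.8,"rx":0,"ry":0,"rz":0},
  {"x":0,"y":0,"z":0.2,"rx":0,"ry":0,"rz":0},
  {"x":0,"y":0,"z":0.2,"rx":0,"ry":0,"rz":0},
  {"x":0,"y":0,"z":0.2,"rx":0,"ry":0,"rz":0},
  {"x":0,"y":0,"z":0,"rx":0,"ry":0,"rz":0},
])

```text
clock: 35.72
tool_pos: [0.5329, -0.42, 0.0767]
orientation: [180.0, 0.0, -87.0]
force: [-0.6, 0.0, -2.8]
opening: 0.066
gripper_force: 30.0
```

play_rows([
  {"x":0,"y":0,"z":0.3,"rx":0,"ry":0,"rz":0},
  {"x":0,"y":0,"z":0.3,"rx":0,"ry":0,"rz":0},
  {"x":0,"y":0,"z":0.3,"rx":0,"ry":0,"rz":0},
  {"x":0,"y":0,"z":0,"rx":0,"ry":0,"rz":0},
])

```text
clock: 36.22
tool_pos: [0.5322, -0.4199, 0.053]
orientation: [179.9, 0.1, -87.1]
force: [-0.2, -0.2, -3.1]
opening: 0.0661
gripper_force: 30.0
```

play_rows([
  {"x":0,"y":0,"z":0.15,"rx":0,"ry":0,"rz":0},
  {"x":0,"y":0,"z":0.1,"rx":0,"ry":0,"rz":0},
  {"x":0,"y":0,"z":0.08,"rx":0,"ry":0,"rz":0},
  {"x":0,"y":0,"z":0,"rx":0,"ry":0,"rz":0},
])

```text
clock: 36.72
tool_pos: [0.533, -0.4202, 0.046]
orientation: [-180.0, -0.0, -87.0]
force: [0.4, -0.8, -2.8]
opening: 0.0656
gripper_force: 30.0
```

play_rows([
  {"x":0,"y":0,"z":0.1,"rx":0,"ry":0,"rz":0},
  {"x":0,"y":0,"z":0,"rx":0,"ry":0,"rz":0},
])

```text
clock: 36.98
tool_pos: [0.533, -0.4203, 0.0456]
orientation: [-180.0, -0.1, -87.0]
force: [-4.1, 4.1, 10.9]
opening: 0.0658
gripper_force: 30.0
```

play_rows([
  {"x":0,"y":0,"z":0,"rx":0,"ry":0,"rz":0},
  {"x":0,"y":0,"z":0,"rx":0,"ry":0,"rz":0},
  {"x":0,"y":0,"z":0,"rx":0,"ry":0,"rz":0},
  {"x":0,"y":0,"z":-0.8,"rx":0,"ry":0,"rz":0},
  {"x":0,"y":0,"z":-1,"rx":0,"ry":0,"rz":0},
  {"x":0,"y":0,"z":-1,"rx":0,"ry":0,"rz":-0.65},
  {"x":0,"y":0,"z":-1,"rx":0,"ry":0,"rz":-0.65},
  {"x":0,"y":0,"z":0,"rx":0,"ry":0,"rz":-0.65},
  {"x":0,"y":0,"z":0,"rx":0,"ry":0,"rz":-0.65},
  {"x":0,"y":0,"z":0,"rx":0,"ry":0,"rz":-0.65},
  {"x":0,"y":0,"z":0,"rx":0,"ry":0,"rz":0},
], fingers=1)

```text
clock: 38.35
tool_pos: [0.5329, -0.4202, 0.1382]
orientation: [180.0, 0.0, -74.1]
force: [-0.5, -1.3, -0.4]
opening: 0.0879
gripper_force: 0.0
```

```bash
python3 plan.py slimch; python3 wl.py .532 -.4205 .098
```

```text
t 38.4 tcp [ 0.5329 -0.4202  0.1382] ori [179.99   0.   -74.07] open 0.0879 F [-0.5 -1.3 -0.4]
turn rz units -0.02 then tool x,y,z units [-7.82  2.13  0.  ]
px [252. 197.] cen [ 0.5334 -0.4224  0.098 ] rect [ 0.5333 -0.4215] [51.9 38.   3.4]
```

play_rows([
  {"x":-0.98,"y":0.265,"z":0,"rx":0,"ry":0,"rz":0},
  {"x":-0.98,"y":0.265,"z":0,"rx":0,"ry":0,"rz":0},
  {"x":-0.98,"y":0.265,"z":0,"rx":0,"ry":0,"rz":0},
  {"x":-0.98,"y":0.265,"z":0,"rx":0,"ry":0,"rz":0},
  {"x":-0.98,"y":0.265,"z":0,"rx":0,"ry":0,"rz":0},
  {"x":-0.98,"y":0.265,"z":0,"rx":0,"ry":0,"rz":0},
  {"x":-0.98,"y":0.265,"z":0,"rx":0,"ry":0,"rz":0},
  {"x":-0.98,"y":0.265,"z":0,"rx":0,"ry":0,"rz":0},
  {"x":0,"y":0,"z":0,"rx":0,"ry":0,"rz":0},
  {"x":0,"y":0,"z":0,"rx":0,"ry":0,"rz":0},
])

```text
clock: 39.65
tool_pos: [0.4286, -0.2465, 0.1388]
orientation: [-180.0, -0.0, -74.0]
force: [0.3, -1.2, 0.3]
opening: 0.0874
gripper_force: 0.0
```

```bash
python3 plan.py slimch; python3 wl.py .428 -.247 .088
```

```text
t 39.6 tcp [ 0.4286 -0.2465  0.1388] ori [-1.7996e+02 -3.0000e-02 -7.4050e+01] open 0.0874 F [ 0.3 -1.2  0.3]
turn rz units -0.01 then tool x,y,z units [ 0.01  0.04 -0.  ]
px [253. 195.] cen [ 0.4277 -0.2477  0.088 ] rect [ 0.4274 -0.2471] [41.  30.1 16. ]
```

play_rows([
  {"x":0,"y":0.04,"z":0.8,"rx":0,"ry":0,"rz":0},
  {"x":0,"y":0,"z":1,"rx":0,"ry":0,"rz":0},
  {"x":0,"y":0,"z":1,"rx":0,"ry":0,"rz":0},
  {"x":0,"y":0,"z":0.8,"rx":0,"ry":0,"rz":0},
  {"x":0,"y":0,"z":0.4,"rx":0,"ry":0,"rz":0},
  {"x":0,"y":0,"z":0,"rx":0,"ry":0,"rz":0},
])

```text
clock: 40.45
tool_pos: [0.4268, -0.2468, 0.0378]
orientation: [179.9, 0.0, -74.1]
force: [0.6, 0.2, 0.8]
opening: 0.0874
gripper_force: 0.0
```

play_rows([
  {"x":0,"y":0,"z":0,"rx":0,"ry":0,"rz":0},
  {"x":0,"y":0,"z":0,"rx":0,"ry":0,"rz":0},
  {"x":0,"y":0,"z":0,"rx":0,"ry":0,"rz":0},
  {"x":0,"y":0,"z":0,"rx":0,"ry":0,"rz":0},
  {"x":0,"y":0,"z":0,"rx":0,"ry":0,"rz":0},
  {"x":0,"y":0,"z":0,"rx":0,"ry":0,"rz":0},
], fingers=-1)

```text
clock: 41.2
tool_pos: [0.4272, -0.2465, 0.0387]
orientation: [-180.0, -0.0, -74.0]
force: [-2.2, 1.2, 4.0]
opening: 0.0516
gripper_force: 30.0
```

```bash
python3 plan.py .6165,-.235,-74.05
```

```text
t 41.2 tcp [ 0.4272 -0.2465  0.0387] ori [-1.7999e+02 -1.0000e-02 -7.4050e+01] open 0.0516 F [-2.2  1.2  4. ]
turn rz units 0.00 then tool x,y,z units [ 1.64 -7.41  0.  ]
```

play_rows([
  {"x":0,"y":0,"z":-0.5,"rx":0,"ry":0,"rz":0},
  {"x":0,"y":0,"z":-1,"rx":0,"ry":0,"rz":0},
  {"x":0,"y":0,"z":-1,"rx":0,"ry":0,"rz":0},
  {"x":0,"y":0,"z":-1,"rx":0,"ry":0,"rz":0},
  {"x":0.23,"y":-0.93,"z":0,"rx":0,"ry":0,"rz":0},
  {"x":0.23,"y":-0.93,"z":0,"rx":0,"ry":0,"rz":0},
  {"x":0.23,"y":-0.93,"z":0,"rx":0,"ry":0,"rz":0},
  {"x":0.23,"y":-0.93,"z":0,"rx":0,"ry":0,"rz":0},
  {"x":0.23,"y":-0.93,"z":0,"rx":0,"ry":0,"rz":0},
  {"x":0.23,"y":-0.93,"z":0,"rx":0,"ry":0,"rz":0},
  {"x":0.23,"y":-0.93,"z":0,"rx":0,"ry":0,"rz":0},
  {"x":0.23,"y":-0.93,"z":0,"rx":0,"ry":0,"rz":0},
  {"x":0,"y":0,"z":0.7,"rx":0,"ry":0,"rz":0},
  {"x":0,"y":0,"z":1,"rx":0,"ry":0,"rz":0},
  {"x":0,"y":0,"z":1,"rx":0,"ry":0,"rz":0},
  {"x":0,"y":0,"z":0.6,"rx":0,"ry":0,"rz":0},
  {"x":0,"y":0,"z":0.3,"rx":0,"ry":0,"rz":0},
  {"x":0,"y":0,"z":0.2,"rx":0,"ry":0,"rz":0},
  {"x":0,"y":0,"z":0,"rx":0,"ry":0,"rz":0},
])

```text
clock: 43.58
tool_pos: [0.6187, -0.2397, 0.0312]
orientation: [-180.0, -0.0, -74.0]
force: [-0.1, -0.4, -2.1]
opening: 0.0515
gripper_force: 30.0
```

play_rows([
  {"x":0,"y":0,"z":0.15,"rx":0,"ry":0,"rz":0},
  {"x":0,"y":0,"z":0.1,"rx":0,"ry":0,"rz":0},
  {"x":0,"y":0,"z":0.06,"rx":0,"ry":0,"rz":0},
  {"x":0,"y":0,"z":0,"rx":0,"ry":0,"rz":0},
])

```text
clock: 44.08
tool_pos: [0.6187, -0.2397, 0.0237]
orientation: [-180.0, -0.0, -74.0]
force: [-2.5, 1.1, 3.3]
opening: 0.0518
gripper_force: 30.0
```

play_rows([
  {"x":0,"y":0,"z":0,"rx":0,"ry":0,"rz":0},
  {"x":0,"y":0,"z":0,"rx":0,"ry":0,"rz":0},
  {"x":0,"y":0,"z":0,"rx":0,"ry":0,"rz":0},
  {"x":0,"y":0,"z":0,"rx":0,"ry":0,"rz":0},
  {"x":0,"y":0,"z":-0.8,"rx":0,"ry":0,"rz":0},
  {"x":0,"y":0,"z":-1,"rx":0,"ry":0,"rz":0},
  {"x":0,"y":0,"z":-1,"rx":0,"ry":0,"rz":0.9},
  {"x":0,"y":0,"z":-1,"rx":0,"ry":0,"rz":0.9},
  {"x":0,"y":0,"z":-1,"rx":0,"ry":0,"rz":0.9},
  {"x":0,"y":0,"z":-1,"rx":0,"ry":0,"rz":0.9},
  {"x":0,"y":0,"z":-1,"rx":0,"ry":0,"rz":0.9},
  {"x":0,"y":0,"z":-1,"rx":0,"ry":0,"rz":0.9},
  {"x":0,"y":0,"z":0,"rx":0,"ry":0,"rz":0.8},
  {"x":0,"y":0,"z":0,"rx":0,"ry":0,"rz":0},
], fingers=1)

```text
clock: 45.82
tool_pos: [0.6185, -0.2395, 0.2183]
orientation: [-180.0, 0.0, -98.8]
force: [0.1, 0.2, -1.6]
opening: 0.0881
gripper_force: 0.0
```

```bash
python3 plan.py radio; python3 wl.py .6185 -.24 .073
```

```text
t 45.8 tcp [ 0.6185 -0.2395  0.2183] ori [-1.7998e+02  1.0000e-02 -9.8830e+01] open 0.0881 F [ 0.1  0.2 -1.6]
turn rz units -0.01 then tool x,y,z units [-15.05  10.84  -0.  ]
px [251. 172.] cen [ 0.619  -0.2406  0.073 ] rect [ 0.6189 -0.2402] [41.8 30.4 15.6]
```

Pack stands upright on the mat. On to the radio.

play_rows([
  {"x":-0.94,"y":0.68,"z":0,"rx":0,"ry":0,"rz":0},
  {"x":-0.94,"y":0.68,"z":0,"rx":0,"ry":0,"rz":0},
  {"x":-0.94,"y":0.68,"z":0,"rx":0,"ry":0,"rz":0},
  {"x":-0.94,"y":0.68,"z":0,"rx":0,"ry":0,"rz":0},
  {"x":-0.94,"y":0.68,"z":0,"rx":0,"ry":0,"rz":0},
  {"x":-0.94,"y":0.68,"z":0,"rx":0,"ry":0,"rz":0},
  {"x":-0.94,"y":0.68,"z":0,"rx":0,"ry":0,"rz":0},
  {"x":-0.94,"y":0.68,"z":0,"rx":0,"ry":0,"rz":0},
  {"x":-0.94,"y":0.68,"z":0,"rx":0,"ry":0,"rz":0},
  {"x":-0.94,"y":0.68,"z":0,"rx":0,"ry":0,"rz":0},
  {"x":-0.94,"y":0.68,"z":0,"rx":0,"ry":0,"rz":0},
  {"x":-0.94,"y":0.68,"z":0,"rx":0,"ry":0,"rz":0},
  {"x":-0.94,"y":0.68,"z":0,"rx":0,"ry":0,"rz":0},
  {"x":-0.94,"y":0.68,"z":0,"rx":0,"ry":0,"rz":0},
  {"x":-0.94,"y":0.68,"z":0,"rx":0,"ry":0,"rz":0},
  {"x":-0.94,"y":0.64,"z":0,"rx":0,"ry":0,"rz":0},
  {"x":0,"y":0,"z":0.8,"rx":0,"ry":0,"rz":0},
  {"x":0,"y":0,"z":0.8,"rx":0,"ry":0,"rz":0},
  {"x":0,"y":0,"z":0,"rx":0,"ry":0,"rz":0},
])

```text
clock: 48.25
tool_pos: [0.4076, 0.1728, 0.1768]
orientation: [179.9, -0.2, -98.8]
force: [0.0, -0.3, 1.3]
opening: 0.0875
gripper_force: 0.0
```

```bash
python3 plan.py radio; python3 wl.py .4083 .1737 .132
```

```text
t 48.2 tcp [0.4076 0.1728 0.1768] ori [ 1.7988e+02 -1.5000e-01 -9.8790e+01] open 0.0875 F [ 0.  -0.3  1.3]
turn rz units 0.00 then tool x,y,z units [-0.04 -0.02 -0.  ]
px [251. 199.] cen [0.408  0.1733 0.132 ] rect [0.4079 0.1738] [41.2 29.9 -9.6]
```

play_rows([
  {"x":-0.04,"y":-0.02,"z":0.8,"rx":0,"ry":0,"rz":0},
  {"x":0,"y":0,"z":1,"rx":0,"ry":0,"rz":0},
  {"x":0,"y":0,"z":1,"rx":0,"ry":0,"rz":0},
  {"x":0,"y":0,"z":0.8,"rx":0,"ry":0,"rz":0},
  {"x":0,"y":0,"z":0.4,"rx":0,"ry":0,"rz":0},
  {"x":0,"y":0,"z":0,"rx":0,"ry":0,"rz":0},
])

```text
clock: 49.05
tool_pos: [0.4095, 0.1745, 0.0783]
orientation: [180.0, -0.0, -98.8]
force: [-0.1, -0.8, 0.4]
opening: 0.0874
gripper_force: 0.0
```

play_rows([
  {"x":0,"y":0,"z":0,"rx":0,"ry":0,"rz":0},
  {"x":0,"y":0,"z":0,"rx":0,"ry":0,"rz":0},
  {"x":0,"y":0,"z":0,"rx":0,"ry":0,"rz":0},
  {"x":0,"y":0,"z":0,"rx":0,"ry":0,"rz":0},
  {"x":0,"y":0,"z":0,"rx":0,"ry":0,"rz":0},
  {"x":0,"y":0,"z":0,"rx":0,"ry":0,"rz":0},
], fingers=-1)

```text
clock: 49.8
tool_pos: [0.4091, 0.1745, 0.0783]
orientation: [180.0, -0.0, -98.8]
force: [-4.0, 0.5, 4.6]
opening: 0.0515
gripper_force: 30.0
```

play_rows([
  {"x":0,"y":0,"z":-0.5,"rx":0,"ry":0,"rz":0},
  {"x":0,"y":0,"z":-1,"rx":0,"ry":0,"rz":0},
  {"x":0,"y":0,"z":-1,"rx":0,"ry":0,"rz":0},
  {"x":0,"y":0,"z":-1,"rx":0,"ry":0,"rz":0},
  {"x":0,"y":0,"z":-1,"rx":0,"ry":0,"rz":-0.7},
  {"x":0,"y":0,"z":-1,"rx":0,"ry":0,"rz":-0.9},
  {"x":0,"y":0,"z":-1,"rx":0,"ry":0,"rz":-0.9},
  {"x":0,"y":0,"z":-1,"rx":0,"ry":0,"rz":-0.9},
  {"x":0,"y":0,"z":0,"rx":0,"ry":0,"rz":-0.9},
  {"x":0,"y":0,"z":0,"rx":0,"ry":0,"rz":-0.9},
  {"x":0,"y":0,"z":0,"rx":0,"ry":0,"rz":-0.9},
  {"x":0,"y":0,"z":0,"rx":0,"ry":0,"rz":-0.1},
  {"x":0,"y":0,"z":0,"rx":0,"ry":0,"rz":0},
])

```text
clock: 51.42
tool_pos: [0.4092, 0.1744, 0.2658]
orientation: [-180.0, 0.0, -74.1]
force: [-0.0, 0.1, -2.3]
opening: 0.0519
gripper_force: 30.0
```

```bash
python3 plan.py .4274,-.2463,-74
```

```text
t 51.4 tcp [0.4092 0.1744 0.2658] ori [-180.      0.    -74.12] open 0.0519 F [-0.   0.1 -2.3]
turn rz units -0.03 then tool x,y,z units [16.38  3.94 -0.  ]
```

play_rows([
  {"x":0.5,"y":0.12,"z":0,"rx":0,"ry":0,"rz":0},
  {"x":0.93,"y":0.225,"z":0,"rx":0,"ry":0,"rz":0},
  {"x":0.93,"y":0.225,"z":0,"rx":0,"ry":0,"rz":0},
  {"x":0.93,"y":0.225,"z":0,"rx":0,"ry":0,"rz":0},
  {"x":0.93,"y":0.225,"z":0,"rx":0,"ry":0,"rz":0},
  {"x":0.93,"y":0.225,"z":0,"rx":0,"ry":0,"rz":0},
  {"x":0.93,"y":0.225,"z":0,"rx":0,"ry":0,"rz":0},
  {"x":0.93,"y":0.225,"z":0,"rx":0,"ry":0,"rz":0},
  {"x":0.93,"y":0.225,"z":0,"rx":0,"ry":0,"rz":0},
  {"x":0.93,"y":0.225,"z":0,"rx":0,"ry":0,"rz":0},
  {"x":0.93,"y":0.225,"z":0,"rx":0,"ry":0,"rz":0},
  {"x":0.93,"y":0.225,"z":0,"rx":0,"ry":0,"rz":0},
  {"x":0.93,"y":0.225,"z":0,"rx":0,"ry":0,"rz":0},
  {"x":0.93,"y":0.225,"z":0,"rx":0,"ry":0,"rz":0},
  {"x":0.93,"y":0.225,"z":0,"rx":0,"ry":0,"rz":0},
  {"x":0.93,"y":0.225,"z":0,"rx":0,"ry":0,"rz":0},
  {"x":0.93,"y":0.225,"z":0,"rx":0,"ry":0,"rz":0},
  {"x":0.93,"y":0.225,"z":0,"rx":0,"ry":0,"rz":0},
  {"x":0,"y":0,"z":0,"rx":0,"ry":0,"rz":0},
  {"x":0,"y":0,"z":0,"rx":0,"ry":0,"rz":0},
])

```text
clock: 53.92
tool_pos: [0.426, -0.2447, 0.2655]
orientation: [180.0, 0.0, -74.1]
force: [0.3, 0.5, -2.5]
opening: 0.0516
gripper_force: 30.0
```

```bash
python3 plan.py .4274,-.2463,-74
```

```text
t 53.9 tcp [ 0.426  -0.2447  0.2655] ori [ 1.7998e+02  2.0000e-02 -7.4110e+01] open 0.0516 F [ 0.3  0.5 -2.5]
turn rz units -0.03 then tool x,y,z units [ 0.08 -0.04 -0.  ]
```

play_rows([
  {"x":0.08,"y":-0.04,"z":0.7,"rx":0,"ry":0,"rz":-0.03},
  {"x":0,"y":0,"z":1,"rx":0,"ry":0,"rz":0},
  {"x":0,"y":0,"z":1,"rx":0,"ry":0,"rz":0},
  {"x":0,"y":0,"z":1,"rx":0,"ry":0,"rz":0},
  {"x":0,"y":0,"z":1,"rx":0,"ry":0,"rz":0},
  {"x":0,"y":0,"z":1,"rx":0,"ry":0,"rz":0},
  {"x":0,"y":0,"z":0.8,"rx":0,"ry":0,"rz":0},
  {"x":0,"y":0,"z":0.4,"rx":0,"ry":0,"rz":0},
  {"x":0,"y":0,"z":0.2,"rx":0,"ry":0,"rz":0},
  {"x":0,"y":0,"z":0.2,"rx":0,"ry":0,"rz":0},
  {"x":0,"y":0,"z":0.2,"rx":0,"ry":0,"rz":0},
  {"x":0,"y":0,"z":0,"rx":0,"ry":0,"rz":0},
])

```text
clock: 55.42
tool_pos: [0.4279, -0.2463, 0.078]
orientation: [180.0, 0.0, -73.9]
force: [-0.4, -0.0, -2.1]
opening: 0.0518
gripper_force: 30.0
```

play_rows([
  {"x":0,"y":0,"z":0.25,"rx":0,"ry":0,"rz":0},
  {"x":0,"y":0,"z":0.25,"rx":0,"ry":0,"rz":0},
  {"x":0,"y":0,"z":0.25,"rx":0,"ry":0,"rz":0},
  {"x":0,"y":0,"z":0,"rx":0,"ry":0,"rz":0},
])

```text
clock: 55.92
tool_pos: [0.4275, -0.2462, 0.0587]
orientation: [179.9, 0.0, -73.9]
force: [-0.2, 0.1, -2.1]
opening: 0.052
gripper_force: 30.0
```

play_rows([
  {"x":0,"y":0,"z":0.2,"rx":0,"ry":0,"rz":0},
  {"x":0,"y":0,"z":0.15,"rx":0,"ry":0,"rz":0},
  {"x":0,"y":0,"z":0.1,"rx":0,"ry":0,"rz":0},
  {"x":0,"y":0,"z":0,"rx":0,"ry":0,"rz":0},
])

```text
clock: 56.42
tool_pos: [0.428, -0.2463, 0.0483]
orientation: [180.0, -0.0, -73.9]
force: [-1.7, 1.5, -0.2]
opening: 0.0515
gripper_force: 30.0
```

play_rows([
  {"x":0,"y":0,"z":0.08,"rx":0,"ry":0,"rz":0},
  {"x":0,"y":0,"z":0,"rx":0,"ry":0,"rz":0},
])

```text
clock: 56.68
tool_pos: [0.428, -0.2464, 0.0482]
orientation: [-180.0, -0.0, -73.9]
force: [-7.7, 6.6, 24.4]
opening: 0.0519
gripper_force: 30.0
```

play_rows([
  {"x":0,"y":0,"z":0,"rx":0,"ry":0,"rz":0},
  {"x":0,"y":0,"z":0,"rx":0,"ry":0,"rz":0},
  {"x":0,"y":0,"z":0,"rx":0,"ry":0,"rz":0},
  {"x":0,"y":0,"z":0,"rx":0,"ry":0,"rz":0},
  {"x":0,"y":0,"z":-0.8,"rx":0,"ry":0,"rz":0},
  {"x":0,"y":0,"z":-1,"rx":0,"ry":0,"rz":0},
  {"x":0,"y":0,"z":-1,"rx":0,"ry":0,"rz":0},
  {"x":0,"y":0,"z":-1,"rx":0,"ry":0,"rz":0},
  {"x":0,"y":0,"z":0,"rx":0,"ry":0,"rz":0},
], fingers=1)

```text
clock: 57.8
tool_pos: [0.4293, -0.2467, 0.143]
orientation: [-179.8, -0.1, -73.9]
force: [0.3, 0.0, -0.8]
opening: 0.0877
gripper_force: 0.0
```

```bash
python3 wl.py .428 -.247 .102; python3 plan.py .6187,-.2397,-74
```

```text
px [253. 199.] cen [ 0.4288 -0.2476  0.102 ] rect [ 0.4286 -0.2471] [41.1 30.2 15.6]
t 57.9 tcp [ 0.4285 -0.2463  0.1417] ori [-1.7991e+02 -3.0000e-02 -7.3930e+01] open 0.0877 F [-0.1 -0.2 -1.1]
turn rz units 0.02 then tool x,y,z units [ 1.84 -7.39  0.01]
```

play_rows([
  {"x":0.23,"y":-0.925,"z":0,"rx":0,"ry":0,"rz":0},
  {"x":0.23,"y":-0.925,"z":0,"rx":0,"ry":0,"rz":0},
  {"x":0.23,"y":-0.925,"z":0,"rx":0,"ry":0,"rz":0},
  {"x":0.23,"y":-0.925,"z":0,"rx":0,"ry":0,"rz":0},
  {"x":0.23,"y":-0.925,"z":0,"rx":0,"ry":0,"rz":0},
  {"x":0.23,"y":-0.925,"z":0,"rx":0,"ry":0,"rz":0},
  {"x":0.23,"y":-0.925,"z":0,"rx":0,"ry":0,"rz":0},
  {"x":0.23,"y":-0.925,"z":0,"rx":0,"ry":0,"rz":0},
  {"x":0,"y":0,"z":0.5,"rx":0,"ry":0,"rz":0},
  {"x":0,"y":0,"z":0,"rx":0,"ry":0,"rz":0},
])

```text
clock: 59.1
tool_pos: [0.6166, -0.2389, 0.1259]
orientation: [179.8, 0.1, -74.0]
force: [-0.4, 0.7, 0.6]
opening: 0.0877
gripper_force: 0.0
```

```bash
python3 wl.py .6187 -.24 .073; python3 plan.py .6187,-.2397,-74
```

```text
px [249. 193.] cen [ 0.6192 -0.2408  0.073 ] rect [ 0.6191 -0.2402] [41.  30.1 15.4]
t 59.1 tcp [ 0.6171 -0.2392  0.1271] ori [ 1.7984e+02  7.0000e-02 -7.3950e+01] open 0.0880 F [ 0.1 -0.5 -0.1]
turn rz units 0.01 then tool x,y,z units [ 0.04 -0.06 -0.  ]
```

play_rows([
  {"x":0.03,"y":-0.06,"z":0.8,"rx":0,"ry":0,"rz":0},
  {"x":0,"y":0,"z":1,"rx":0,"ry":0,"rz":0},
  {"x":0,"y":0,"z":1,"rx":0,"ry":0,"rz":0},
  {"x":0,"y":0,"z":0.8,"rx":0,"ry":0,"rz":0},
  {"x":0,"y":0,"z":0.4,"rx":0,"ry":0,"rz":0},
  {"x":0,"y":0,"z":0,"rx":0,"ry":0,"rz":0},
])

```text
clock: 59.9
tool_pos: [0.6196, -0.2397, 0.0285]
orientation: [180.0, 0.0, -73.9]
force: [0.8, 0.2, -0.0]
opening: 0.0876
gripper_force: 0.0
```

play_rows([
  {"x":0,"y":0,"z":0,"rx":0,"ry":0,"rz":0},
  {"x":0,"y":0,"z":0,"rx":0,"ry":0,"rz":0},
  {"x":0,"y":0,"z":0,"rx":0,"ry":0,"rz":0},
  {"x":0,"y":0,"z":0,"rx":0,"ry":0,"rz":0},
  {"x":0,"y":0,"z":0,"rx":0,"ry":0,"rz":0},
  {"x":0,"y":0,"z":0,"rx":0,"ry":0,"rz":0},
], fingers=-1)

```text
clock: 60.65
tool_pos: [0.6202, -0.2397, 0.0289]
orientation: [-180.0, -0.0, -73.9]
force: [-1.2, 0.6, 2.7]
opening: 0.0514
gripper_force: 30.0
```

play_rows([
  {"x":0,"y":0,"z":-0.5,"rx":0,"ry":0,"rz":0},
  {"x":0,"y":0,"z":-1,"rx":0,"ry":0,"rz":0},
  {"x":0,"y":0,"z":-1,"rx":0,"ry":0,"rz":0},
  {"x":0,"y":0,"z":-1,"rx":0,"ry":0,"rz":0.7},
  {"x":0,"y":0,"z":-1,"rx":0,"ry":0,"rz":0.9},
  {"x":0,"y":0,"z":-1,"rx":0,"ry":0,"rz":0.9},
  {"x":0,"y":0,"z":-1,"rx":0,"ry":0,"rz":0.9},
  {"x":0,"y":0,"z":-1,"rx":0,"ry":0,"rz":0.9},
  {"x":0,"y":0,"z":-1,"rx":0,"ry":0,"rz":0.9},
  {"x":0,"y":0,"z":-1,"rx":0,"ry":0,"rz":0.7},
  {"x":0,"y":0,"z":0,"rx":0,"ry":0,"rz":0.3},
  {"x":0,"y":0,"z":0,"rx":0,"ry":0,"rz":0},
])

```text
clock: 62.15
tool_pos: [0.6197, -0.2392, 0.2653]
orientation: [179.9, 0.0, -98.7]
force: [0.9, -0.1, -2.4]
opening: 0.052
gripper_force: 29.9
```

```bash
python3 plan.py .4088,.1743,-98.8
```

```text
t 62.1 tcp [ 0.6197 -0.2392  0.2653] ori [ 1.7994e+02  4.0000e-02 -9.8710e+01] open 0.0520 F [ 0.9 -0.1 -2.4]
turn rz units 0.02 then tool x,y,z units [-15.06  10.87   0.02]
```

play_rows([
  {"x":-0.5,"y":0.36,"z":0,"rx":0,"ry":0,"rz":0},
  {"x":-0.91,"y":0.657,"z":0,"rx":0,"ry":0,"rz":0},
  {"x":-0.91,"y":0.657,"z":0,"rx":0,"ry":0,"rz":0},
  {"x":-0.91,"y":0.657,"z":0,"rx":0,"ry":0,"rz":0},
  {"x":-0.91,"y":0.657,"z":0,"rx":0,"ry":0,"rz":0},
  {"x":-0.91,"y":0.657,"z":0,"rx":0,"ry":0,"rz":0},
  {"x":-0.91,"y":0.657,"z":0,"rx":0,"ry":0,"rz":0},
  {"x":-0.91,"y":0.657,"z":0,"rx":0,"ry":0,"rz":0},
  {"x":-0.91,"y":0.657,"z":0,"rx":0,"ry":0,"rz":0},
  {"x":-0.91,"y":0.657,"z":0,"rx":0,"ry":0,"rz":0},
  {"x":-0.91,"y":0.657,"z":0,"rx":0,"ry":0,"rz":0},
  {"x":-0.91,"y":0.657,"z":0,"rx":0,"ry":0,"rz":0},
  {"x":-0.91,"y":0.657,"z":0,"rx":0,"ry":0,"rz":0},
  {"x":-0.91,"y":0.657,"z":0,"rx":0,"ry":0,"rz":0},
  {"x":-0.91,"y":0.657,"z":0,"rx":0,"ry":0,"rz":0},
  {"x":-0.91,"y":0.657,"z":0,"rx":0,"ry":0,"rz":0},
  {"x":-0.91,"y":0.657,"z":0,"rx":0,"ry":0,"rz":0},
  {"x":0,"y":0,"z":0,"rx":0,"ry":0,"rz":0},
  {"x":0,"y":0,"z":0,"rx":0,"ry":0,"rz":0},
])

```text
clock: 64.53
tool_pos: [0.4081, 0.1735, 0.2657]
orientation: [180.0, -0.0, -98.7]
force: [-0.4, -0.9, -1.9]
opening: 0.0518
gripper_force: 29.9
```

```bash
python3 plan.py .4088,.1743,-98.8
```

```text
t 64.5 tcp [0.4081 0.1735 0.2657] ori [ 1.7997e+02 -3.0000e-02 -9.8660e+01] open 0.0518 F [-0.4 -0.9 -1.9]
turn rz units 0.03 then tool x,y,z units [-0.03 -0.02 -0.  ]
```

play_rows([
  {"x":-0.03,"y":-0.02,"z":0.7,"rx":0,"ry":0,"rz":0.03},
  {"x":0,"y":0,"z":1,"rx":0,"ry":0,"rz":0},
  {"x":0,"y":0,"z":1,"rx":0,"ry":0,"rz":0},
  {"x":0,"y":0,"z":1,"rx":0,"ry":0,"rz":0},
  {"x":0,"y":0,"z":1,"rx":0,"ry":0,"rz":0},
  {"x":0,"y":0,"z":0.8,"rx":0,"ry":0,"rz":0},
  {"x":0,"y":0,"z":0.4,"rx":0,"ry":0,"rz":0},
  {"x":0,"y":0,"z":0.2,"rx":0,"ry":0,"rz":0},
  {"x":0,"y":0,"z":0.2,"rx":0,"ry":0,"rz":0},
  {"x":0,"y":0,"z":0.2,"rx":0,"ry":0,"rz":0},
  {"x":0,"y":0,"z":0,"rx":0,"ry":0,"rz":0},
])

```text
clock: 65.9
tool_pos: [0.4092, 0.1744, 0.1035]
orientation: [180.0, -0.0, -98.8]
force: [-0.1, 0.2, -2.0]
opening: 0.0516
gripper_force: 29.9
```

play_rows([
  {"x":0,"y":0,"z":0.25,"rx":0,"ry":0,"rz":0},
  {"x":0,"y":0,"z":0.25,"rx":0,"ry":0,"rz":0},
  {"x":0,"y":0,"z":0.25,"rx":0,"ry":0,"rz":0},
  {"x":0,"y":0,"z":0,"rx":0,"ry":0,"rz":0},
])

```text
clock: 66.4
tool_pos: [0.4089, 0.1741, 0.0843]
orientation: [180.0, -0.1, -98.9]
force: [-0.3, -0.0, -1.5]
opening: 0.0522
gripper_force: 29.9
```

play_rows([
  {"x":0,"y":0,"z":0.2,"rx":0,"ry":0,"rz":0},
  {"x":0,"y":0,"z":0.15,"rx":0,"ry":0,"rz":0},
  {"x":0,"y":0,"z":0.1,"rx":0,"ry":0,"rz":0},
  {"x":0,"y":0,"z":0,"rx":0,"ry":0,"rz":0},
])

```text
clock: 66.9
tool_pos: [0.4091, 0.1744, 0.0739]
orientation: [180.0, -0.0, -98.8]
force: [-2.5, -1.2, 3.6]
opening: 0.052
gripper_force: 30.0
```

play_rows([
  {"x":0,"y":0,"z":0.06,"rx":0,"ry":0,"rz":0},
  {"x":0,"y":0,"z":0,"rx":0,"ry":0,"rz":0},
])

```text
clock: 67.15
tool_pos: [0.4089, 0.1745, 0.0732]
orientation: [180.0, 0.0, -98.8]
force: [-10.7, 0.2, 16.7]
opening: 0.0514
gripper_force: 30.0
```

play_rows([
  {"x":0,"y":0,"z":0,"rx":0,"ry":0,"rz":0},
  {"x":0,"y":0,"z":0,"rx":0,"ry":0,"rz":0},
  {"x":0,"y":0,"z":0,"rx":0,"ry":0,"rz":0},
  {"x":0,"y":0,"z":0,"rx":0,"ry":0,"rz":0},
  {"x":0,"y":0,"z":-0.8,"rx":0,"ry":0,"rz":0},
  {"x":0,"y":0,"z":-1,"rx":0,"ry":0,"rz":0},
  {"x":0,"y":0,"z":-1,"rx":0,"ry":0,"rz":0},
  {"x":0,"y":0,"z":-1,"rx":0,"ry":0,"rz":0},
  {"x":0,"y":0,"z":-1,"rx":0,"ry":0,"rz":0},
  {"x":0,"y":0,"z":-1,"rx":0,"ry":0,"rz":0},
  {"x":0,"y":0,"z":-1,"rx":0,"ry":0,"rz":0},
  {"x":0,"y":0,"z":0,"rx":0,"ry":0,"rz":0},
], fingers=1)

```text
clock: 68.65
tool_pos: [0.4102, 0.1751, 0.2439]
orientation: [-179.9, 0.2, -98.8]
force: [-0.6, 0.1, 0.1]
opening: 0.0878
gripper_force: 0.0
```

```bash
python3 wl.py .4083 .1737 .118
python3 - <<'E'
from plant import cams
import cv2,numpy as np
a=cv2.resize(cams.snapshot('scene')[60:350,140:350],(420,580));b=cv2.resize(cams.snapshot('wrist'),(370,278))
c=cv2.resize(cams.snapshot('top')[120:250,100:410],(370,155))
cv2.imwrite('pics/f.png',np.hstack([a,np.vstack([b,c,np.zeros((147,370,3),np.uint8)])]))
E
```

```text
px [253. 175.] cen [0.4089 0.1739 0.118 ] rect [0.4089 0.1743] [40.9 30.  -8.7]
```

View pics/f.png

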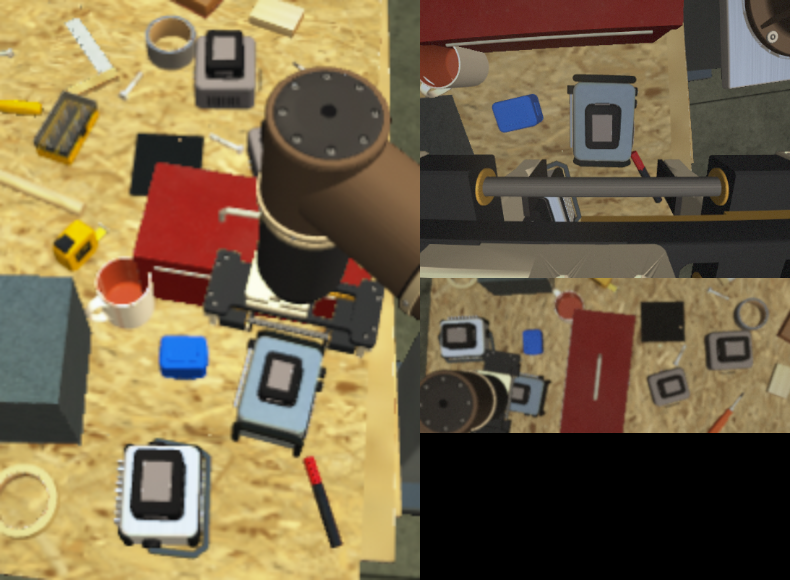

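The final view shows a pack seated flat in the radio, light and both chargers, with the mat empty and the gripper clear. Label sizes match the fully-home heights. I hand it in.

```bash
python3 -c "
from plant import workorder
print(workorder.close_job())"
```

```text
the job is handed in; nothing more can be done
None
```

The packs are changed over and the job is handed in: the full packs are in the radio and the work light, and the flat ones are in their chargers. Each pack was pushed home until the force rose and then released, at about 69 s on the clock; `close_job()` gave no verdict.

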